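# Open the bypass door of the storage chest and take out the bracket

## Robot

A 7-joint arm with a two-finger parallel gripper is mounted at the origin on the work surface. World frame = base frame: x ahead of the robot, y to its left, z up, the work surface at z = 0. Lengths are in mm, angles in rad, forces in N, time in s.
With the tool pointing down it reaches from about 400 to 850 mm from the base axis. Payload 4.5 kg.
Tool frame: the origin (TCP) lies midway between the tips of the shut fingers; the grasp point (between the pads) lies 19 mm behind it; x points along the fingers, y is the direction in which the jaws open and shut, and the axes are right-handed (so a half turn about x gives the same grasp; the last joint's range is limited). The gripper opens to 85 mm and grips with 20 to 120 N. Pads are 22 mm wide; open, the fingers measure 114 mm over their backs; the gripper's body (76 mm by 85 mm) begins 54 mm behind the grasp point. The pads swing forward as they close: fully open they stand 13 mm farther back than shut.
Start: joints at [-1.223, 0.689, -0.195, 1.565, 0.157, 0.902, -0.215], TCP at [192.903, 594.511, 231.317] pointing down, gripper open.
Joint ranges: [-3.01, 3.01], [-0.46, 2.08], [-1.47, 1.51], [0.13, 2.56], [-1, 4.14], [0.04, 2.09], [-2.66, 2.66]. Speed limits (rad/s): [2.57, 2.57, 3.14, 3.14, 3.14, 3.14, 3.14].

## Interface

Orientations are given as a unit quaternion [w, x, y, z].
In Python, from cell import telemetry, vision, ticket, silhouettes gives the robot as it stands. The module is installed in compiled form; this text tells all that it offers.
- The arm moves only by the shell command python3 -m jog 'ROWS' [FORCE]. ROWS is JSON, a list of rows, each an object with "slide": the shift along the tool's x, y, z in cm, a list of three; "spin": the turn about the tool's x in units of 6 degrees (1.0 is 6 degrees); "gripper": the closure, from -1 (fully open) to 1 (shut). A call has exactly 5 rows; each row shifts and turns the commanded pose from where the row before left it, along the tool's axes as they then stand; what a row does not reach is not made up. A row lasts 1/10 s, in which the tool goes at most 50 mm and 8.59 degrees, less where a joint would pass 70% of its speed; a pose out of reach is approached as far as the arm can. A call is refused whole if a number of a shift passes 5 or a number of a turn 1, either way. A call with a gripper value outside its range is refused whole. The fingers move at their own pace and stop on an object; FORCE is the grip in N (left out, the last holds). Time passes only in rows, so rows that do not move let the fingers close, or fill a call up. It gives the time, the measured TCP pose, the force and the opening at its end, in the units of the state.
- telemetry.state(): the state, without advancing time (a new reading comes with each control period).
- vision.capture(name): name is "scene" or "top" or "wrist"; returns the picture (480x640x3 uint8, red, green, blue); there is no depth.
- vision.calibration(name): a dict with "mtx" (3x3 intrinsics, pixels), "extrinsics" (4x4, takes a point from camera to world coordinates). Camera axes: x right, y up, looking along -z (the intrinsics and any distortion apply to the point x, -y, -z); pixel columns grow to the right and rows downward; lengths in mm; the calibration is good to about 2 mm. A picture is of the moment at which its call begins: read the wrist's pose just before it. calibration takes no time and is no camera call; for the wrist camera it gives the pose at the moment of the call.
- ticket.hand_in(): hands the job in, once; it reports no verdict.
Trained networks look in the newest picture that a camera, given by its name, has taken for a name from the list of things; names that differ only in an ending like _2 or _b are one class to them, and where a whole thing is asked for, a point or a joint stands for the part that bears it (a point fixed in the world has none). Each returns a list of dicts, best first, with "confidence" (0 to 1); they miss things now and then, are a little off and sometimes report something else, mostly with a low value. They report only what shows in the picture. A call takes as long as a camera call. They do not tell look-alikes from the thing itself.
- silhouettes(query, camera): "region" (480x640 bool, what is visible of it) and "bbox" ([left, top, right, bottom] in pixels, round what is visible of it).
The state is a dict: "clock": time; "qpos": joint angles; "joint_vel": joint speeds; "effort": joint torques, N m; "tcp_pos": TCP position; "orientation": TCP orientation; "force": force on the tool from outside, world axes, zero at the start; "ft_torque": the same for the moment, N m; "width": finger opening in mm.
Only numpy, scipy, OpenCV 4.12 (cv2) and the standard library are available. Lean on these libraries where they do the work, as an engineer would, in place of code of your own. Each camera call takes 0.05 s, during which the arm holds its last target. There are 200 camera calls.

## Task

Slide the chest's lower door all the way in behind (under) its neighbour until it stops, so that its edge disappears beneath the neighbour's edge. Then lift the pressed steel bracket out of its moulded nest and set it down gently, feet down and lengthwise, in the shallow tray, and let go. Leave the lower door fully open, the upper door closed and the other things on the bench where they are.

Things in the scene. Friction and masses are not known exactly. Their poses are not given: they have to be found in the camera images.
- chest: White bench-top chest, fixed, 250 (x) x 400 (y) x 133 mm high, topped by two grey doors that slide along y on a double track: the lower one over its -y half, the upper over its +y half. Origin: centre of underside, z up. Side rails at |x| over 107 mm are 133 mm high, the -y end wall (y = -190 to -200) 114 mm. Heights given for doors, nest and bracket are above its underside.
- low_door (a joint): Lower door, 226 x 190 x 8 mm, top at height 114 mm. Value in m: 0 closed, grows along the chest's +y, 0.186 at its hard stop (fully open); starts at 0 to 0.035. About 4 N friction plus 12 N per m/s; stays where left. Its cup serves only until the fingers meet the upper door's edge; then push its bare trailing edge from inside the opening.
- low_door_cup (a point): Centre of the mouth of the cup pull sunk in the lower door, level with the door's top; axes as the chest's. The cup is a straight-walled recess 80 mm (chest x) by 50 mm (chest y), 18 mm deep. 50 mm from the door's trailing edge.
- low_door_edge (a point): Middle of the lower door's trailing (-y) edge, at its top face, axes as the chest's. Plain square edge, 8 mm thick. Flush with the upper door's edge at 0.178; fully open it lies 8 mm in beneath, where upright fingers cannot follow as they meet the upper door; fingers leaning 30 to 45 degrees, tips towards +y and under the edge, reach it.
- top_door (a joint): Upper door, 226 x 202 x 8 mm, underside at height 121, top at 129 mm (7 mm of air above the lower door). Value in m: 0 closed against its stop (as at the start), grows as it slides along the chest's -y. To stay closed.
- top_door_edge (a point): Middle of the upper door's -y edge, at its top face; axes as the chest's. Lies 12 mm to the -y side of the chest's middle while that door is closed.
- bracket: Loose pressed steel bracket of hat section, 130 mm long (y), 44 mm high; crown 36 mm wide (x), two flat feet 4 mm thick, 56 mm wide overall; 0.17 to 0.35 kg. Origin: centre of underside. Starts under the lower door, underside at height 40 mm, 12 mm deep in a black moulded block 90 x 156 mm, top at 52 mm, pocket 60 x 134 mm. Grip it across the crown.
- tray: Shallow fixed aluminium set-down tray, 110 (x) x 190 (y) mm, floor 4 mm thick, 4 mm wide lip 10 mm high. Origin: centre of its underside; y lengthwise.
- bottle: Bystander: glass bottle with a blue cap, 72 mm across, 150 mm high, standing. Origin: centre of its underside.
- vial_rack: Bystander: white rack of vials, 70 x 160 mm, 67 mm high. Origin: centre of its underside.
Mind the look-alikes: they are no part of the job. What is meant by the tray is not orange, and is the smaller of those in its own colour.

How it is judged:
By the outcome, as a careful person would: the job done as asked, in the order asked, and still so for the second after the job is handed in, with the robot touching nothing.
It also fails if it takes over 58 s, if anything falls off the work surface, if the arm or the gripper's body presses on something with over 40 N, if the wrist force passes 120 N, or if a joint passes its speed limit or range.

## Working session

There is one attempt and no reset: what is moved stays moved. The work goes in short steps, Python scripts to look and compute and a shell command to move; the robot and the scene stay as the last step left them, time stands still between calls to the robot, and variables do not carry over. Pictures are saved under pics/ and viewed, about 8 in all and at most 12, crops included, and the job is handed in when it is done.

```bash
mkdir -p pics
python3 - <<'E'
from cell import telemetry, vision
import cv2, numpy as np
print(telemetry.state())
for n in("scene","top"):
    im=vision.capture(n); cv2.imwrite(f"pics/{n}0.png",im[:,:,::-1]); c=vision.calibration(n); print(n,c)
E
```

```text
{'clock': 0.0, 'qpos': array([-1.22322683,  0.68998094, -0.19449049,  1.56637266,  0.15726855,
        0.90248178, -0.21510217]), 'joint_vel': array([ 5.28272370e-04,  1.63321389e-03,  3.16086423e-04,  2.03987538e-03,
       -5.25652933e-04, -5.40576033e-04, -5.64317106e-05]), 'effort': array([ 7.58154765e-04, -5.39602733e+01, -1.26623981e+00, -1.58539796e+01,
        9.15327313e-03,  9.34717798e-03, -3.70455837e-06]), 'tcp_pos': array([192.75335456, 593.8409807 , 230.47770873]), 'orientation': array([ 0.69836624,  0.10980935,  0.69848381, -0.11111648]), 'force': array([-0.2220429 , -1.0127144 ,  1.33922146]), 'ft_torque': array([-0.0314358 , -0.00199614,  0.01063164]), 'width': 85.22837538465863}
scene {'mtx': array([[566.73963008,   0.        , 318.09178009],
       [  0.        , 566.73963008, 241.79886622],
       [  0.        ,   0.        ,   1.        ]]), 'extrinsics': array([[ 7.90663969e-01, -5.10948517e-01,  3.37316027e-01,
         1.04295652e+03],
       [ 6.12194557e-01,  6.52344480e-01, -4.46838342e-01,
        -8.43179434e+02],
       [ 8.26514005e-03,  5.59802013e-01,  8.28585176e-01,
         1.44511942e+03],
       [ 0.00000000e+00,  0.00000000e+00,  0.00000000e+00,
         1.00000000e+00]])}
top {'mtx': array([[482.41907739,   0.        , 317.92182307],
       [  0.        , 482.41907739, 239.449144  ],
       [  0.        ,   0.        ,   1.        ]]), 'extrinsics': array([[-9.84460324e-03,  9.89882533e-01, -1.41547357e-01,
         2.73206455e+02],
       [-9.99880731e-01, -1.14293435e-02, -1.03871838e-02,
        -1.26892107e+02],
       [-1.18998852e-02,  1.41428217e-01,  9.89876988e-01,
         1.73198159e+03],
       [ 0.00000000e+00,  0.00000000e+00,  0.00000000e+00,
         1.00000000e+00]])}
```

View pics/top0.png

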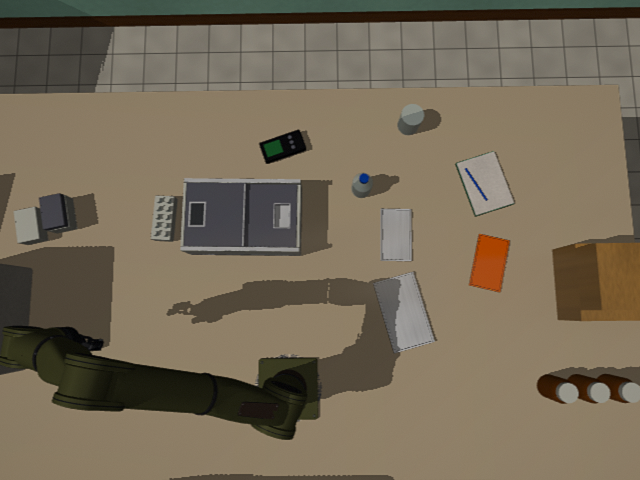

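View pics/scene0.png

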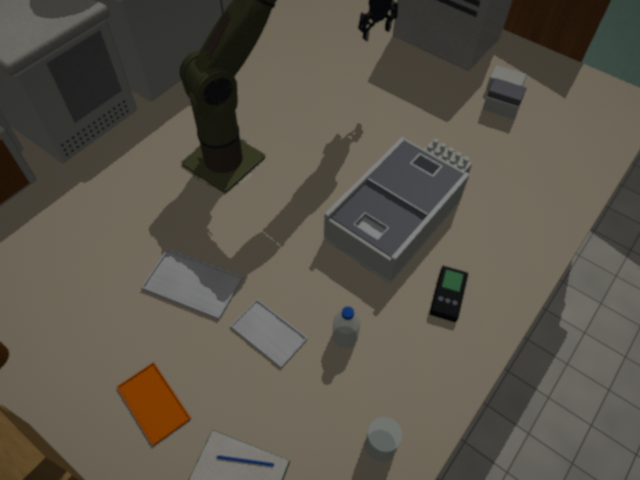

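The top view shows the chest at px (182-300, 178-254). Its lower door is on the right (-y), with the cup at about (282,215), and the upper door's edge is at column 247. The small grey tray is at (397,234) and the larger look-alike at (405,310). The scene view agrees.

```bash
cat > h.py <<'E'
import numpy as np, cv2
from cell import telemetry, vision, silhouettes
def cal(n):
    c=vision.calibration(n); return c["mtx"],c["extrinsics"]
def back(n,uv,z,c=None):
    K,T=c or cal(n); uv=np.atleast_2d(np.array(uv,float))
    d=np.c_[(uv[:,0]-K[0,2])/K[0,0],-(uv[:,1]-K[1,2])/K[1,1],-np.ones(len(uv))]@T[:3,:3].T
    return T[:3,3]+d*((z-T[2,3])/d[:,2])[:,None]
def proj(n,P,c=None):
    K,T=c or cal(n); q=(np.atleast_2d(P)-T[:3,3])@T[:3,:3]
    return np.c_[K[0,2]-K[0,0]*q[:,0]/q[:,2],K[1,2]+K[1,1]*q[:,1]/q[:,2]]
E
python3 - <<'E'
from h import *
np.set_printoptions(precision=1,suppress=True)
im=vision.capture("top"); c=cal("top")
cv2.imwrite("pics/topz.png",cv2.resize(im[165:275,170:430,::-1],None,fx=3,fy=3,interpolation=cv2.INTER_CUBIC))
for q,z in(("chest",133),("tray",10),("low_door_cup",114),("low_door",114),("top_door",129),("bottle",75),("vial_rack",67)):
    for r in silhouettes(q,"top")[:3]:
        m=r["region"].astype(np.uint8); p=np.argwhere(m)[:,::-1].astype(np.float32)
        if len(p)<5: continue
        W=back("top",p,z,c)[:,:2].astype(np.float32); R=cv2.minAreaRect(W)
        print(q,round(r["confidence"],2),r["bbox"],np.array(R[0]),np.array(R[1]),round(R[2],1))
E
```

```text
chest 0.81 [179.3, 178.3, 299.9, 257.7] [584.7 149.4] [406.1 264.5] 89.2
tray 0.92 [471.3, 233.6, 512.5, 293.3] [ 430.2 -716.5] [112.8 190.5] 76.3
tray 0.77 [376.7, 275.4, 431.3, 350.8] [ 258.3 -405.3] [254.2 147.6] 14.6
tray 0.65 [381.3, 206.8, 410.9, 260.2] [ 535.  -383.3] [114.8 188.5] 87.9
low_door_cup 0.56 [244.7, 185.1, 295.9, 243.3] [591.8  53.2] [177.4 215.7] 89.3
low_door 0.92 [243.8, 184.8, 298.1, 247.3] [590.4  53.9] [179.1 219.1] 89.5
top_door 0.93 [183.5, 179.1, 244.4, 246.1] [594.3 242.6] [206.6 220.8] 88.7
bottle 0.65 [353.1, 171.5, 375.6, 199.0] [ 702.7 -263.9] [70.2 90.4] 70.6
vial_rack 0.9 [147.2, 195.9, 176.1, 240.9] [593.1 433.8] [ 83.  161.5] 87.9
```

View pics/topz.png

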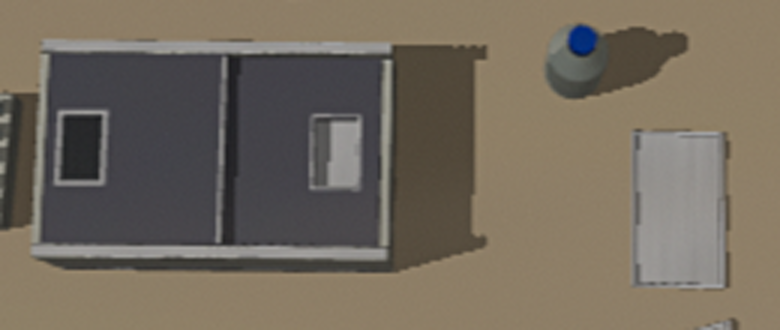

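Run:
```python
from h import *
np.set_printoptions(precision=1,suppress=True)
c=cal("top")
f=lambda p:np.array(p,float)/3+[170,165]
for n,p,z in (("rails TL TR BL BR",[(43,40),(391,45),(31,256),(389,262)],133),("cup c",[(336,151.5),(310,115),(361,115),(310,188),(361,188)],114),("endwall/door",[(381,60),(380,245)],114),("endwall outer",[(391,60),(390,245)],114),("top edge",[(228,56),(226,242),(220,56),(217,242)],129),("tray",[(633,131),(725,133),(634,287),(727,287)],10)):
    print(n,back("top",f(p),z,c)[:,:2].tolist())
im=cv2.imread("pics/topz.png")
print(vision.calibration("wrist")["extrinsics"])
for q in("tray",):
  pass
```

```text
rails TL TR BL BR [[718.3655618142551, 344.91293470178346], [707.3115636468758, -52.153476022784616], [470.35260039990317, 351.04804499564875], [459.1245859471304, -48.76450488285984]]
cup c [[588.6104949027856, 11.96326393923853], [631.4155195576116, 41.734779396985246], [630.6884533184661, -16.593014663536252], [546.8330721440024, 41.46059050448791], [546.1472494772197, -16.444977170946842]]
endwall/door [[694.905091360705, -39.69218898415227], [480.7379216959174, -37.769828210592024]]
endwall outer [[694.7564158177515, -51.18237960329131], [480.60971532491965, -49.05077820592919]]
top edge [[697.9343920101043, 133.96242537414383], [484.156855528331, 133.7931957051449], [698.052917412155, 143.0980108319414], [484.2717691249469, 143.8822478733925]]
tray [[629.7697990149304, -339.1238013559465], [625.9333492269823, -450.1934881233911], [440.14139885211415, -334.945157447056], [438.9224872538212, -445.6006745138434]]
[[  0.3  -0.9  -0.3 122. ]
 [  1.    0.3   0.1 617.3]
 [  0.   -0.3   1.  373.2]
 [  0.    0.    0.    1. ]]
```

The two chest estimates agree: centre about (589,149), yaw about -1°. The door value is about 0.003. The tray centre is at (534,-392) with its long axis along world x. 

Rows can't tilt the tool, so I'll check whether pressing at the edge of reach towards +y leans it.

```bash
python3 -m jog '[{"slide":[0,4.75,-1.5],"spin":0,"gripper":1},{"slide":[0,4.75,-1.5],"spin":0,"gripper":1},{"slide":[0,4.75,-1.5],"spin":0,"gripper":1},{"slide":[0,4.75,-1.5],"spin":0,"gripper":1},{"slide":[0,4.75,-1.5],"spin":0,"gripper":1}]'; python3 -m jog '[{"slide":[0,4.75,-1.5],"spin":0,"gripper":1},{"slide":[0,4.75,-1.5],"spin":0,"gripper":1},{"slide":[0,0,0],"spin":0,"gripper":1},{"slide":[0,0,0],"spin":0,"gripper":1},{"slide":[0,0,0],"spin":0,"gripper":1}]'; python3 -c "
from h import *
s=telemetry.state();print(s['qpos'],s['orientation'])"
```

```text
clock: 1.0
tcp_pos: [195.0, 823.6, 231.7]
orientation: [0.698, 0.111, 0.699, -0.11]
force: [-0.2, 2.2, 0.1]
width: 12.2
clock: 1.5
tcp_pos: [200.3, 862.7, 227.7]
orientation: [0.695, 0.126, 0.699, -0.113]
force: [-0.5, -0.4, 0.3]
width: -0.2
[-1.40147403  1.25849707  0.1144813   0.20257281 -0.11532225  1.66298111
 -0.14776544] [ 0.69503765  0.12618753  0.69876623 -0.1128057 ]
```

```bash
cat > st.py <<'E'
from h import *
from scipy.spatial.transform import Rotation as Ro
np.set_printoptions(precision=3,suppress=True)
s=telemetry.state(); w,x,y,z=s['orientation']; R=Ro.from_quat([x,y,z,w]).as_matrix()
print(s['clock'],s['tcp_pos'],'F',s['force'],'w',s['width']);print('q',s['qpos']);print(R)
E
python3 st.py; python3 -m jog '[{"slide":[0,4.75,-1.5],"spin":0,"gripper":1},{"slide":[0,4.75,-1.5],"spin":0,"gripper":1},{"slide":[0,4.75,-1.5],"spin":0,"gripper":1},{"slide":[0,4.75,-1.5],"spin":0,"gripper":1},{"slide":[0,0,0],"spin":0,"gripper":1}]';python3 st.py;  python3 -m jog '[{"slide":[0,0,0],"spin":0,"gripper":1},{"slide":[0,0,0],"spin":0,"gripper":1},{"slide":[0,0,0],"spin":0,"gripper":1},{"slide":[0,-4.75,1.5],"spin":0,"gripper":1},{"slide":[0,-4.75,1.5],"spin":0,"gripper":1}]';python3 st.py
```

```text
1.5 [200.282 862.688 227.692] F [-0.513 -0.415  0.257] w -0.1576816783744407
q [-1.401  1.258  0.114  0.203 -0.115  1.663 -0.148]
[[-0.002  0.333  0.943]
 [ 0.02   0.943 -0.333]
 [-1.     0.018 -0.008]]
clock: 2.0
tcp_pos: [179.3, 872.5, 206.6]
orientation: [0.699, 0.105, 0.702, -0.092]
force: [-1.6, 0.2, -0.9]
width: -0.2
2.0 [179.315 872.545 206.603] F [-1.586  0.249 -0.878] w -0.1804992256109136
q [-1.365  1.291 -0.778  0.163  0.749  1.714 -0.189]
[[-0.001  0.275  0.961]
 [ 0.019  0.961 -0.275]
 [-1.     0.018 -0.007]]
clock: 2.5
tcp_pos: [191.0, 831.4, 203.4]
orientation: [0.705, 0.108, 0.695, -0.095]
force: [-0.4, 2.0, -0.6]
width: 0.2
2.5 [191.046 831.417 203.399] F [-0.363  2.033 -0.598] w 0.18554480427698195
q [-1.23   1.166 -0.793  0.604  0.733  1.515 -0.364]
[[ 0.017  0.283  0.959]
 [ 0.016  0.959 -0.283]
 [-1.     0.02   0.012]]
```

```bash
python3 -m jog '[{"slide":[-4,-2,-1.5],"spin":0,"gripper":1},{"slide":[-4,-2,-1.5],"spin":0,"gripper":1},{"slide":[-4,-2,-1.5],"spin":0,"gripper":1},{"slide":[-4,-2,-1.5],"spin":0,"gripper":1},{"slide":[-4,-2,-1.5],"spin":0,"gripper":1}]' >/dev/null;python3 st.py; python3 -m jog '[{"slide":[-4,-1,-1.5],"spin":0,"gripper":1},{"slide":[-4,-1,-1.5],"spin":0,"gripper":1},{"slide":[-4,-1,-1.5],"spin":0,"gripper":1},{"slide":[-4,-1,-1.5],"spin":0,"gripper":1},{"slide":[-4,-1,-1.5],"spin":0,"gripper":1}]'>/dev/null;python3 st.py
```

```text
3.0 [ 88.697 752.404 403.72 ] F [-0.736  0.721 -0.217] w 0.22357652419313584
q [-1.277  0.874 -0.844  0.743  0.637  1.688 -0.526]
[[ 0.018  0.284  0.959]
 [ 0.015  0.959 -0.284]
 [-1.     0.02   0.013]]
3.5 [ 28.938 730.997 537.405] F [ 0.189  0.533 -1.547] w -0.12148150091859937
q [-1.546  0.845 -0.362  0.267  0.297  2.048 -0.395]
[[-0.005  0.308  0.951]
 [-0.004  0.951 -0.308]
 [-1.    -0.006 -0.003]]
```

```bash
python3 -m jog '[{"slide":[-4,0,0],"spin":0,"gripper":1},{"slide":[-4,0,0],"spin":0,"gripper":1},{"slide":[-4,0,0],"spin":0,"gripper":1},{"slide":[-4,0,0],"spin":0,"gripper":1},{"slide":[-4,0,0],"spin":0,"gripper":1}]' >/dev/null;python3 st.py; python3 -m jog '[{"slide":[-4,-2,0],"spin":0,"gripper":1},{"slide":[-4,-2,0],"spin":0,"gripper":1},{"slide":[-4,-2,0],"spin":0,"gripper":1},{"slide":[-4,-2,0],"spin":0,"gripper":1},{"slide":[-4,-2,0],"spin":0,"gripper":1}]'>/dev/null;python3 st.py
```

```text
4.0 [ 42.367 722.631 603.893] F [-0.569 -0.573  0.241] w 0.47273058258526035
q [-1.591  0.826  0.367  0.135 -0.349  2.089 -0.32 ]
[[-0.014  0.342  0.94 ]
 [ 0.1    0.935 -0.339]
 [-0.995  0.089 -0.047]]
4.5 [ 11.969 666.165 729.221] F [-0.308  0.456 -0.093] w 0.02995392217734575
q [-1.645  0.645  0.363  0.136 -0.33   2.089 -0.366]
[[-0.019  0.344  0.939]
 [ 0.276  0.904 -0.325]
 [-0.961  0.253 -0.112]]
```

The tool leans at the q6 limit, and the tips go towards +y as wanted. I'll continue to about 37° and see whether it holds on the way back.

```bash
python3 -m jog '[{"slide":[-4,-2,0],"spin":0,"gripper":1},{"slide":[-4,-2,0],"spin":0,"gripper":1},{"slide":[-4,-2,0],"spin":0,"gripper":1},{"slide":[-4,-2,0],"spin":0,"gripper":1},{"slide":[-4,-2,0],"spin":0,"gripper":1}]'>/dev/null;python3 st.py;python3 -m jog '[{"slide":[-4,-2,0],"spin":0,"gripper":1},{"slide":[-4,-2,0],"spin":0,"gripper":1},{"slide":[-4,-2,0],"spin":0,"gripper":1},{"slide":[-4,-2,0],"spin":0,"gripper":1},{"slide":[-4,-2,0],"spin":0,"gripper":1}]'>/dev/null;python3 st.py
```

```text
5.0 [-18.728 588.551 840.771] F [ 0.736 -0.042 -0.053] w 0.1941437338744476
q [-1.733  0.468  0.408  0.136 -0.325  2.089 -0.415]
[[-0.029  0.348  0.937]
 [ 0.441  0.846 -0.3  ]
 [-0.897  0.404 -0.178]]
5.5 [-48.982 492.306 936.296] F [-1.191 -0.172  1.071] w 0.2898771386613195
q [-1.905  0.297  0.535  0.135 -0.32   2.089 -0.467]
[[-0.049  0.354  0.934]
 [ 0.591  0.764 -0.259]
 [-0.805  0.539 -0.247]]
```

```bash
python3 -m jog '[{"slide":[4,0,0],"spin":0,"gripper":1},{"slide":[4,0,0],"spin":0,"gripper":1},{"slide":[4,0,0],"spin":0,"gripper":1},{"slide":[4,-3,0],"spin":0,"gripper":1},{"slide":[4,-3,0],"spin":0,"gripper":1}]'>/dev/null;python3 st.py
```

```text
6.0 [-79.621 557.842 762.772] F [0.732 0.989 0.545] w 0.013148224016291116
q [-2.452  0.072  0.68   1.155  0.036  1.3   -0.568]
[[-0.05   0.359  0.932]
 [ 0.591  0.763 -0.263]
 [-0.805  0.538 -0.25 ]]
```

The lean persists: 36°, tips towards +y. Next I'll level the jaw axis in the lean plane, open the gripper, and go above the cup.

```bash
cat > to.py <<'E'
import sys
from st import R,s,np
t=np.array(list(map(float,sys.argv[1:4])))
d=t-s['tcp_pos']; print('delta world',d,'tool cm',R.T@d/10,'rows',np.linalg.norm(d)/50)
E
python3 -m jog '[{"slide":[0,0,0],"spin":-0.85,"gripper":1},{"slide":[0,0,0],"spin":-0.85,"gripper":0},{"slide":[0,0,0],"spin":-0.85,"gripper":-1},{"slide":[0,0,0],"spin":-0.85,"gripper":-1},{"slide":[0,0,0],"spin":-0.85,"gripper":-1}]'>/dev/null;python3 to.py 585 60 260
```

```text
6.5 [-79.929 557.494 764.315] F [ 0.164 -0.312  0.704] w 57.81031208257371
q [-2.418  0.073  0.642  1.147  0.037  1.308 -0.121]
[[-0.051 -0.081  0.995]
 [ 0.59   0.802  0.095]
 [-0.806  0.592  0.007]]
delta world [ 664.929 -497.494 -504.315] tool cm [  7.93  -75.106  61.122] rows 19.43156269079524
```

```bash
for i in 1 2 3 4; do python3 -m jog '[{"slide":[0.4,-3.75,3.05],"spin":0,"gripper":-1},{"slide":[0.4,-3.75,3.05],"spin":0,"gripper":-1},{"slide":[0.4,-3.75,3.05],"spin":0,"gripper":-1},{"slide":[0.4,-3.75,3.05],"spin":0,"gripper":-1},{"slide":[0.4,-3.75,3.05],"spin":0,"gripper":-1}]'|sed -n 1,4p; done;python3 to.py 585 60 200
```

```text
clock: 7.0
tcp_pos: [87.2, 432.1, 636.3]
orientation: [0.662, 0.189, 0.681, 0.251]
force: [0.6, 0.5, 0.5]
clock: 7.5
tcp_pos: [252.6, 307.3, 510.5]
orientation: [0.662, 0.19, 0.68, 0.251]
force: [1.4, 1.0, -0.2]
clock: 8.0
tcp_pos: [366.0, 184.7, 424.4]
orientation: [0.68, 0.185, 0.667, 0.242]
force: [0.1, -0.3, 0.2]
clock: 8.5
tcp_pos: [397.3, 69.7, 421.5]
orientation: [0.725, 0.173, 0.635, 0.204]
force: [0.8, 0.0, 0.4]
8.5 [397.304  69.742 421.505] F [0.842 0.034 0.378] w 84.9064614800329
q [-1.814 -0.457  1.51   2.054 -0.047  0.852  1.394]
[[ 0.11  -0.076  0.991]
 [ 0.515  0.857  0.008]
 [-0.85   0.51   0.134]]
delta world [ 187.696   -9.742 -221.505] tool cm [ 20.398 -13.545  15.632] rows 5.809959796434387
```

```bash
python3 -m jog '[{"slide":[1.0,-1.0,4.0],"spin":0,"gripper":-1},{"slide":[1.0,-1.0,4.0],"spin":0,"gripper":-1},{"slide":[1.0,-1.0,4.0],"spin":0,"gripper":-1},{"slide":[3,-2,2],"spin":0,"gripper":-1},{"slide":[3,-2,2],"spin":0,"gripper":-1}]'>/dev/null;python3 to.py 585 60 200
```

```text
9.0 [444.708  79.946 424.594] F [-0.032  0.919 -0.012] w 85.01249570910319
q [-1.902 -0.457  1.51   2.026  0.113  0.764  1.208]
[[ 0.214 -0.066  0.975]
 [ 0.456  0.889 -0.04 ]
 [-0.864  0.453  0.22 ]]
delta world [ 140.292  -19.946 -224.594] tool cm [ 21.503 -12.859   8.804] rows 5.311194444114817
```

```bash
for i in 1 2; do python3 -m jog '[{"slide":[3,3.75,-1.3],"spin":0,"gripper":-1},{"slide":[3,3.75,-1.3],"spin":0,"gripper":-1},{"slide":[3,3.75,-1.3],"spin":0,"gripper":-1},{"slide":[3,3.75,-1.3],"spin":0,"gripper":-1},{"slide":[3,3.75,-1.3],"spin":0,"gripper":-1}]'>/dev/null;python3 st.py; done
```

```text
9.5 [392.72  287.017 382.247] F [1.395 0.678 0.29 ] w 85.33116178370655
q [-2.491 -0.457  1.51   2.18   0.679  0.544  0.206]
[[ 0.22  -0.062  0.973]
 [ 0.448  0.893 -0.044]
 [-0.866  0.446  0.225]]
10.0 [298.385 444.013 404.083] F [-7.592  0.518  4.371] w 85.23359538793382
q [-3.006 -0.456  1.509  2.121  1.027  0.717 -0.497]
[[ 0.242 -0.069  0.968]
 [ 0.47   0.881 -0.055]
 [-0.849  0.468  0.246]]
```

```bash
cat > kin.py <<'E'
import numpy as np
from scipy.spatial.transform import Rotation as Ro
from scipy.optimize import least_squares
QL=np.array([[-3.01,3.01],[-.46,2.08],[-1.47,1.51],[.13,2.56],[-1,4.14],[.04,2.09],[-2.66,2.66]])
def fk(q,L):
    d1,d3,d5,d7,a2,a4,a6=L; s=[-1,1,-1,1,-1,1,-1]
    T=np.eye(3);p=np.array([0,0,d1])
    for i,(ax,d,a) in enumerate(zip('zyzyzyz',[0,0,d3,0,d5,0,d7],[0,a2,0,a4,0,a6,0])):
        T=T@Ro.from_euler(ax,s[i]*q[i]).as_matrix(); p=p+T@np.array([a,0,d])
    # tool: x = local z
    return p,T
D=[([-1.22323,.68998,-.19449,1.56637,.15727,.90248,-.2151],[192.75,593.84,230.48]),
([-1.401,1.258,.114,.203,-.115,1.663,-.148],[200.28,862.69,227.69]),
([-1.365,1.291,-.778,.163,.749,1.714,-.189],[179.3,872.5,206.6]),
([-1.277,.874,-.844,.743,.637,1.688,-.526],[88.7,752.4,403.7]),
([-1.645,.645,.363,.136,-.33,2.089,-.366],[11.97,666.2,729.2]),
([-1.905,.297,.535,.135,-.32,2.089,-.467],[-49,492.3,936.3]),
([-2.452,.072,.68,1.155,.036,1.3,-.568],[-79.6,557.8,762.8]),
([-1.814,-.457,1.51,2.054,-.047,.852,1.394],[397.3,69.74,421.5]),
([-3.006,-.456,1.509,2.121,1.027,.717,-.497],[298.4,444,404.1])]
XR=[[0,0,-1],[-.002,.02,-1],[-.001,.019,-1],[.018,.015,-1],[-.019,.276,-.961],[-.049,.591,-.805],[-.05,.591,-.805],[.11,.515,-.85],[.242,.47,-.849]]
if __name__=="__main__":
    f=lambda L:np.concatenate([(fk(q,L)[0]-p) for q,p in D])
    r=least_squares(f,[300,400,400,250,0,0,0]); print(r.x.round(1),abs(r.fun).max())
    for (q,p),x in zip(D,XR): print((fk(q,r.x)[0]-p).round(0),fk(q,r.x)[1][:,2].round(2),x)
    print(fk(D[0][0],r.x)[1].round(2))
E
python3 kin.py
```

```text
[350.  581.5 339.4 376.7 -22.  -12.9  -2.8] 48.67305543376098
[-43.  13.   5.] [-0. -0. -1.] [0, 0, -1]
[-45.  16.  -4.] [-0.    0.02 -1.  ] [-0.002, 0.02, -1]
[-28.  10.  13.] [-0.    0.02 -1.  ] [-0.001, 0.019, -1]
[-31.  -3.  14.] [ 0.02  0.02 -1.  ] [0.018, 0.015, -1]
[-49.  -0. -11.] [-0.02  0.28 -0.96] [-0.019, 0.276, -0.961]
[-44.  -2. -10.] [-0.05  0.59 -0.81] [-0.049, 0.591, -0.805]
[-23. -15.  -1.] [-0.05  0.59 -0.8 ] [-0.05, 0.591, -0.805]
[-9.  9. -2.] [ 0.11  0.51 -0.85] [0.11, 0.515, -0.85]
[16.  3. -2.] [ 0.24  0.47 -0.85] [0.242, 0.47, -0.849]
[[-0.31 -0.95 -0.  ]
 [-0.95  0.31 -0.  ]
 [ 0.   -0.   -1.  ]]
```

```bash
cat > kin2.py <<'E'
from kin import *
S=[-1,1,-1,1,-1,1,-1]
def fk2(q,L):
    L=np.asarray(L); d=[0,0,L[1],0,L[2],0,L[3]]; a=[0,L[4],0,L[5],0,L[6],0]; b=[0,L[7],L[8],L[9],L[10],L[11],0]
    T=np.eye(3);p=np.array([0,0,L[0]])
    for i,ax in enumerate('zyzyzyz'):
        T=T@Ro.from_euler(ax,S[i]*q[i]).as_matrix(); p=p+T@np.array([a[i],b[i],d[i]])
    return p,np.c_[T[:,2],-T[:,0],-T[:,1]]
f=lambda L:np.concatenate([(fk2(q,L)[0]-p) for q,p in D]+[1e-3*np.array(L)])
r=least_squares(f,[300,400,400,250]+[0]*8); L=r.x
def err(q,p,R):
    p1,R1=fk2(q,L); return np.r_[(p-p1)/1000,Ro.from_matrix(R@R1.T).as_rotvec()]
def jac(q):
    p0,R0=fk2(q,L); J=np.zeros((6,7))
    for i in range(7):
        h=np.zeros(7);h[i]=1e-5; p1,R1=fk2(q+h,L); J[:,i]=np.r_[(p1-p0)/1000,Ro.from_matrix(R1@R0.T).as_rotvec()]/1e-5
    return J
def step(q,slide,spin=0,keep=None):
    """one row: DLS solve; returns new q"""
    p,R=fk2(q,L); pt=p+R@np.array(slide)*10; Rt=R@Ro.from_rotvec([np.radians(6)*spin,0,0]).as_matrix()
    x=q.copy()
    for _ in range(15):
        e=err(x,pt,Rt)
        if np.linalg.norm(e)<1e-5: break
        J=jac(x); x=np.clip(x+J.T@np.linalg.solve(J@J.T+1e-4*np.eye(6),e),QL[:,0]+.003,QL[:,1]-.003)
    dq=x-q; v=np.array([2.57,2.57]+[3.14]*5)*.07; k=min(1,(v/np.maximum(abs(dq),1e-9)).min())
    return q+k*dq
if __name__=="__main__":
    np.set_printoptions(precision=3,suppress=True)
    print(L.round(1),abs(r.fun).max())
    q=np.array([-2.418,.073,.642,1.147,.037,1.308,-.121])
    for i in range(20):
        q=step(q,[.4,-3.75,3.05])
        if i%5==4: print(q,*fk2(q,L)[0].round(0),fk2(q,L)[1][:,0])
    print('back'); q=np.array([-1.902,-.457,1.51,2.026,.113,.764,1.208])
    for i in range(10):
        q=step(q,[3,3.75,-1.3])
        if i%5==4: print(q,*fk2(q,L)[0].round(0),fk2(q,L)[1][:,0])
E
python3 kin2.py
```

```text
[346.2 563.8 344.9 333.    0.   -0.1   0.3 -19.2 -13.4 -13.3   0.1  -0.2] 0.5637514499979268
[-2.392 -0.317  0.639  1.74   0.259  1.028 -0.109] 86.0 433.0 638.0 [-0.051  0.589 -0.806]
[-2.184 -0.457  0.937  2.036  0.189  0.839  0.397] 246.0 317.0 506.0 [-0.021  0.551 -0.834]
[-2.264 -0.457  1.507  2.017  0.175  0.793  1.004] 394.0 220.0 421.0 [ 0.054  0.462 -0.885]
[-2.457 -0.457  1.507  1.704  0.539  1.027  1.097] 507.0 243.0 510.0 [ 0.294  0.331 -0.897]
back
[-2.542 -0.453  1.507  2.167  0.678  0.525  0.247] 382.0 317.0 392.0 [ 0.208  0.483 -0.851]
[-3.007 -0.457  1.507  2.054  1.349  0.98  -0.64 ] 418.0 426.0 464.0 [ 0.573  0.385 -0.723]
```

The kinematic fit is good to 0.6 mm. The straight line ran too close to the base and saturated q2 and q3, so I'll search for waypoints that avoid those limits.

```bash
nproc
cat > plan.py <<'E'
from kin2 import *
import sys
from multiprocessing import Pool
q0=np.array([-3.006,-.456,1.509,2.121,1.027,.717,-.497]); T=np.array([590,62,230.])
def run(wps,q,verbose=0):
    n=0;lim=0
    for w in wps:
        for _ in range(26):
            p,R=fk2(q,L); d=np.array(w)-p; m=np.linalg.norm(d)
            if m<6: break
            q=step(q,R.T@d/10*min(1,48/m)); n+=1
        if verbose: print(np.round(w),n,fk2(q,L)[0].round(0),fk2(q,L)[1][:,0].round(2),q.round(2))
    return q,n
def cand(seed):
    g=np.random.default_rng(seed); w=[]
    for _ in range(g.integers(1,4)):
        a=np.radians(g.uniform(0,110)); rr=g.uniform(480,830); z=g.uniform(250,800); w.append([rr*np.cos(a),rr*np.sin(a),z])
    if g.random()<.5: w.insert(g.integers(0,len(w)+1),[-40,520,920])
    a=np.radians(g.uniform(15,60)); rr=g.uniform(600,800); w.append([rr*np.cos(a),rr*np.sin(a),g.uniform(230,450)]); w.append(T)
    q,n=run(w,q0); p,R=fk2(q,L); x=R[:,0]
    cost=np.linalg.norm(p-T)/20+n/20+30*max(0,.53-x[1])+30*max(0,x[1]-.68)+15*max(0,abs(x[0])-.08)+3*max(0,abs(q[2])-1)
    return cost,seed,w,n,q,x
if __name__=="__main__":
    with Pool() as P: res=P.map(cand,range(int(sys.argv[1])),chunksize=2)
    res.sort(key=lambda t:t[0])
    for c in res[:5]: print(round(c[0],2),c[1],c[3],np.round(c[2]).tolist(),c[4].round(2),c[5].round(2))
    run(res[0][2],q0,1)
E
export OMP_NUM_THREADS=1; time timeout 400 python3 plan.py 240
```

```text
4
6.27 41 38 [[50.0, 522.0, 705.0], [-36.0, 601.0, 531.0], [626.0, 365.0, 391.0], [590.0, 62.0, 230.0]] [ 0.1   0.62 -0.02  1.94 -1.    0.6   2.53] [ 0.24  0.46 -0.85]
6.31 82 41 [[-39.0, 555.0, 789.0], [572.0, 571.0, 373.0], [677.0, 450.0, 330.0], [661.0, 400.0, 247.0], [590.0, 62.0, 230.0]] [ 0.15  0.63 -0.09  1.94 -0.97  0.56  2.5 ] [ 0.24  0.47 -0.85]
7.4 103 45 [[494.0, 227.0, 723.0], [-39.0, 515.0, 409.0], [473.0, 499.0, 336.0], [590.0, 62.0, 230.0]] [ 0.61  0.75 -0.89  1.94  0.3   0.35  1.29] [ 0.27  0.45 -0.85]
7.85 106 71 [[521.0, 41.0, 505.0], [-146.0, 508.0, 429.0], [-40.0, 520.0, 920.0], [532.0, 301.0, 370.0], [590.0, 62.0, 230.0]] [ 0.49  0.69 -0.6   2.   -0.68  0.29  2.66] [ 0.31  0.5  -0.81]
8.01 26 52 [[454.0, 219.0, 642.0], [7.0, 672.0, 599.0], [639.0, 215.0, 347.0], [684.0, 401.0, 344.0], [590.0, 62.0, 230.0]] [ 0.13  0.61 -0.08  1.97 -1.    0.52  2.54] [ 0.26  0.44 -0.86]
[ 50. 522. 705.] 9 [ 50. 522. 705.] [ 0.24  0.47 -0.85] [-2.93  0.09  1.35  1.32  0.18  1.31 -0.03]
[-36. 601. 531.] 14 [-36. 601. 531.] [ 0.24  0.47 -0.85] [-2.67  0.37  1.15  1.62 -0.08  0.87 -0.02]
[626. 365. 391.] 30 [626. 365. 391.] [ 0.24  0.47 -0.85] [-0.74  0.56  0.52  1.56 -0.9   0.85  1.78]
[590.  62. 230.] 38 [590.  62. 230.] [ 0.24  0.46 -0.85] [ 0.1   0.62 -0.02  1.94 -1.    0.6   2.53]
real	5m55.300s
user	23m10.383s
sys	0m0.362s
```

```bash
cat > plan2.py <<'E'
from plan import *
def cand2(seed):
    g=np.random.default_rng(seed); n=lambda v,s:(np.array(v)+g.normal(0,s,3)).tolist()
    a=np.radians(g.uniform(85,135)); rr=g.uniform(400,650)
    w=[n([50,522,705],30),[rr*np.cos(a),rr*np.sin(a),g.uniform(780,980)],n([-36,601,531],70),n([600,400,391],70),T]
    q,k=run(w,q0); p,R=fk2(q,L); x=R[:,0]
    cost=np.linalg.norm(p-T)/20+k/20+30*max(0,.55-x[1])+30*max(0,x[1]-.68)+15*max(0,abs(x[0])-.1)
    return cost,seed,w,k,q,x
if __name__=="__main__":
    with Pool() as P: res=P.map(cand2,range(88),chunksize=1)
    res.sort(key=lambda t:t[0])
    for c in res[:5]: print(round(c[0],2),c[1],c[3],np.round(c[2]).tolist(),c[4].round(2),c[5].round(2))
    run(res[0][2],q0,1); run(res[1][2],q0,1)
E
OMP_NUM_THREADS=1 timeout 300 python3 plan2.py
```

```text
3.61 14 56 [[3.0, 434.0, 694.0], [-292.0, 394.0, 890.0], [-34.0, 637.0, 603.0], [538.0, 586.0, 330.0], [590.0, 62.0, 230.0]] [ 0.5   0.77 -0.51  1.83 -0.68  0.64  2.29] [ 0.15  0.65 -0.74]
3.92 74 59 [[72.0, 515.0, 679.0], [-339.0, 408.0, 885.0], [-33.0, 613.0, 517.0], [657.0, 508.0, 461.0], [590.0, 62.0, 230.0]] [ 0.23  0.7  -0.09  1.86 -0.99  0.78  2.45] [ 0.16  0.62 -0.77]
4.0 2 52 [[38.0, 449.0, 759.0], [-67.0, 470.0, 926.0], [-59.0, 655.0, 551.0], [561.0, 468.0, 369.0], [590.0, 62.0, 230.0]] [ 0.26  0.68 -0.17  1.89 -0.94  0.68  2.43] [ 0.19  0.58 -0.79]
4.27 72 52 [[68.0, 471.0, 663.0], [-241.0, 321.0, 842.0], [34.0, 679.0, 553.0], [631.0, 358.0, 309.0], [590.0, 62.0, 230.0]] [ 0.2   0.66 -0.11  1.88 -0.91  0.68  2.45] [ 0.18  0.54 -0.82]
4.46 77 56 [[130.0, 474.0, 725.0], [-303.0, 444.0, 858.0], [-61.0, 676.0, 404.0], [531.0, 392.0, 513.0], [590.0, 62.0, 230.0]] [ 0.21  0.67 -0.09  1.89 -1.    0.72  2.53] [ 0.19  0.58 -0.79]
[  3. 434. 694.] 9 [  3. 434. 694.] [ 0.24  0.47 -0.85] [-2.7  -0.15  0.54  1.48  0.56  1.5  -0.54]
[-292.  394.  890.] 20 [-291.  394.  890.] [ 0.16  0.6
[... 165 characters left out ...]
330.] 44 [538. 586. 330.] [ 0.15  0.65 -0.74] [-0.6   0.66 -0.21  1.6  -0.79  0.38  1.54]
[590.  62. 230.] 56 [590.  62. 230.] [ 0.15  0.65 -0.74] [ 0.5   0.77 -0.51  1.83 -0.68  0.64  2.29]
[ 72. 515. 679.] 8 [ 72. 515. 679.] [ 0.24  0.47 -0.85] [-3.01 -0.02  1.29  1.42  0.35  1.27 -0.16]
[-339.  408.  885.] 22 [-335.  411.  885.] [ 0.15  0.65 -0.75] [-3.01  0.44  1.1   0.37  0.07  1.98 -0.47]
[-33. 613. 517.] 33 [-33. 613. 518.] [ 0.17  0.62 -0.77] [-2.51  0.21  0.79  1.81  0.28  0.57 -0.49]
[657. 508. 461.] 48 [657. 508. 461.] [ 0.17  0.62 -0.77] [-0.66  0.65  0.26  1.18 -0.82  0.96  1.36]
[590.  62. 230.] 59 [590.  62. 230.] [ 0.16  0.62 -0.77] [ 0.23  0.7  -0.09  1.86 -0.99  0.78  2.45]
```

```bash
python3 to.py 38 449 759
```

```text
10.0 [298.385 444.013 404.083] F [-7.592  0.518  4.371] w 85.23359538793382
q [-3.006 -0.456  1.509  2.121  1.027  0.717 -0.497]
[[ 0.242 -0.069  0.968]
 [ 0.47   0.881 -0.055]
 [-0.849  0.468  0.246]]
delta world [-260.385    4.987  354.917] tool cm [-36.193  18.855 -16.506] rows 8.804353848748345
```

```bash
for i in 1 2; do python3 -m jog '[{"slide":[-3.6,1.9,-1.65],"spin":0,"gripper":-1},{"slide":[-3.6,1.9,-1.65],"spin":0,"gripper":-1},{"slide":[-3.6,1.9,-1.65],"spin":0,"gripper":-1},{"slide":[-3.6,1.9,-1.65],"spin":0,"gripper":-1},{"slide":[-3.6,1.9,-1.65],"spin":0,"gripper":-1}]'>/dev/null; done;python3 to.py -67 470 926
```

```text
11.0 [ 39.894 449.987 757.923] F [1.025 1.098 0.096] w 85.24803831157034
q [-2.733 -0.108  0.716  1.245  0.502  1.605 -0.318]
[[ 0.243 -0.066  0.968]
 [ 0.467  0.882 -0.057]
 [-0.85   0.466  0.245]]
delta world [-106.894   20.013  168.077] tool cm [-15.95   10.303  -6.341] rows 4.003841300485104
```

```bash
python3 -m jog '[{"slide":[-3.7,2.4,-1.5],"spin":0,"gripper":-1},{"slide":[-3.7,2.4,-1.5],"spin":0,"gripper":-1},{"slide":[-3.7,2.4,-1.5],"spin":0,"gripper":-1},{"slide":[-3.7,2.4,-1.5],"spin":0,"gripper":-1},{"slide":[-3.7,2.4,-1.5],"spin":0,"gripper":-1}]'>/dev/null;python3 to.py -59 655 551
```

```text
11.5 [-70.908 467.526 908.4  ] F [1.226 0.173 0.184] w 85.50693301670238
q [-2.432  0.299  1.155  0.359 -0.248  2.047  0.01 ]
[[ 0.158 -0.043  0.987]
 [ 0.527  0.848 -0.047]
 [-0.835  0.528  0.157]]
delta world [  11.908  187.474 -357.4  ] tool cm [39.911 -3.011 -5.315] rows 8.075221366332395
```

```bash
python3 -m jog '[{"slide":[-3.7,2.4,-1.5],"spin":0,"gripper":-1},{"slide":[-3.7,2.0,-1.5],"spin":0,"gripper":-1},{"slide":[-3.7,1.5,-1.5],"spin":0,"gripper":-1},{"slide":[0,0,0],"spin":0,"gripper":-1},{"slide":[4.5,0,0],"spin":0,"gripper":-1}]'>/dev/null;python3 to.py -59 655 551
```

```text
12.0 [-115.81   493.204  934.974] F [-0.659  0.083  2.207] w 85.63399062649327
q [-2.554  0.311  1.088  0.345 -0.089  1.928 -0.049]
[[ 0.178 -0.097  0.979]
 [ 0.644  0.764 -0.041]
 [-0.744  0.638  0.198]]
delta world [  56.81   161.796 -383.974] tool cm [ 40.   -12.69  -2.71] rows 8.410501140008266
```

```bash
cat > p3.py <<'E'
from plan import *
q=np.array([-2.554,.311,1.088,.345,-.089,1.928,-.049])
for w in ([[-59,655,551],[561,468,369],T],[[-34,637,603],[538,586,330],T],[[0,640,600],[450,560,400],[620,350,350],T]):
    run(w,q,1); print()
E
OMP_NUM_THREADS=2 python3 p3.py
```

```text
[-59 655 551] 10 [-59. 655. 551.] [ 0.18  0.64 -0.74] [-2.63  0.33  1.02  1.66  0.02  0.62 -0.16]
[561 468 369] 26 [561. 468. 369.] [ 0.18  0.64 -0.75] [-0.52  0.54 -0.05  1.69 -0.95  0.55  1.78]
[590.  62. 230.] 35 [590.  62. 230.] [ 0.18  0.64 -0.75] [ 0.37  0.72 -0.3   1.86 -0.89  0.69  2.48]

[-34 637 603] 9 [-34. 637. 603.] [ 0.18  0.64 -0.74] [-2.69  0.26  1.1   1.59  0.04  0.74 -0.12]
[538 586 330] 24 [538. 586. 330.] [ 0.18  0.64 -0.75] [-0.69  0.64 -0.09  1.61 -0.92  0.39  1.63]
[590.  62. 230.] 36 [590.  62. 230.] [ 0.18  0.64 -0.75] [ 0.44  0.74 -0.42  1.86 -0.8   0.64  2.4 ]

[  0 640 600] 9 [ -0. 640. 600.] [ 0.18  0.65 -0.74] [-2.61  0.24  1.08  1.61 -0.01  0.71 -0.03]
[450 560 400] 20 [448. 560. 401.] [ 0.18  0.64 -0.74] [-0.89  0.45  0.11  1.77 -1.    0.45  1.61]
[620 350 350] 26 [620. 350. 350.] [ 0.18  0.64 -0.75] [-0.28  0.58 -0.07  1.68 -0.97  0.68  1.99]
[590.  62. 230.] 33 [590.  62. 230.] [ 0.18  0.64 -0.75] [ 0.32  0.72 -0.21  1.87 -0.96  0.74  2.55]
```

```bash
for i in 1 2; do python3 -m jog '[{"slide":[3.55,-1.1,0.1],"spin":0,"gripper":-1},{"slide":[3.55,-1.1,0.1],"spin":0,"gripper":-1},{"slide":[3.55,-1.1,0.1],"spin":0,"gripper":-1},{"slide":[3.55,-1.1,0.1],"spin":0,"gripper":-1},{"slide":[3.55,-1.1,0.1],"spin":0,"gripper":-1}]'>/dev/null;done;python3 to.py 538 586 330
```

```text
13.0 [-37.405 629.803 603.802] F [-1.263 -0.156  0.629] w 85.37865525401284
q [-2.681  0.233  1.055  1.59   0.087  0.764 -0.148]
[[ 0.173 -0.095  0.98 ]
 [ 0.635  0.771 -0.038]
 [-0.753  0.629  0.194]]
delta world [ 575.405  -43.803 -273.802] tool cm [ 27.805 -26.067  51.256] rows 12.774624850684559
```

15 rows of [1.85,-1.75,3.4].

```bash
for i in 1 2 3; do python3 -m jog '[{"slide":[1.85,-1.75,3.4],"spin":0,"gripper":-1},{"slide":[1.85,-1.75,3.4],"spin":0,"gripper":-1},{"slide":[1.85,-1.75,3.4],"spin":0,"gripper":-1},{"slide":[1.85,-1.75,3.4],"spin":0,"gripper":-1},{"slide":[1.85,-1.75,3.4],"spin":0,"gripper":-1}]'>/dev/null;done;python3 to.py 585 80 240
```

```text
14.5 [528.907 584.686 333.163] F [ 0.195 -0.104  0.869] w 85.65871419767643
q [-0.716  0.629 -0.056  1.623 -0.915  0.405  1.625]
[[ 0.176 -0.098  0.98 ]
 [ 0.633  0.773 -0.036]
 [-0.754  0.626  0.198]]
delta world [  56.093 -504.686  -93.163] tool cm [-23.927 -45.419   5.475] rows 10.3253801758747
```

```bash
for i in 1 2; do python3 -m jog '[{"slide":[-2.3,-4.4,0.5],"spin":0,"gripper":-1},{"slide":[-2.3,-4.4,0.5],"spin":0,"gripper":-1},{"slide":[-2.3,-4.4,0.5],"spin":0,"gripper":-1},{"slide":[-2.3,-4.4,0.5],"spin":0,"gripper":-1},{"slide":[-2.3,-4.4,0.5],"spin":0,"gripper":-1}]'>/dev/null;done; python3 -m jog '[{"slide":[0,0,0],"spin":0.6,"gripper":-1},{"slide":[0,0,0],"spin":0.6,"gripper":-1},{"slide":[0,0,0],"spin":0.6,"gripper":-1},{"slide":[0,0,0],"spin":0.6,"gripper":-1},{"slide":[0,0,0],"spin":0.6,"gripper":-1}]'>/dev/null;python3 - <<'E'
from h import *
im=vision.capture("wrist"); cv2.imwrite("pics/w1.png",im[:,:,::-1])
import st
E
python3 -c "
from kin2 import *
" ; python3 to.py 585 62 200
```

```text
16.05 [578.611  97.382 239.921] F [-0.342 -0.272 -0.382] w 85.44774402269601
q [ 0.357  0.694 -0.378  1.908 -0.878  0.614  2.107]
[[ 0.174  0.215  0.961]
 [ 0.631  0.725 -0.276]
 [-0.756  0.654 -0.01 ]]
16.05 [578.611  97.382 239.921] F [-0.342 -0.272 -0.382] w 85.44774402269601
q [ 0.357  0.694 -0.378  1.908 -0.878  0.614  2.107]
[[ 0.174  0.215  0.961]
 [ 0.631  0.725 -0.276]
 [-0.756  0.654 -0.01 ]]
delta world [  6.389 -35.382 -39.921] tool cm [ 0.898 -5.04   1.63 ] rows 1.074494914950143
```

View pics/w1.png

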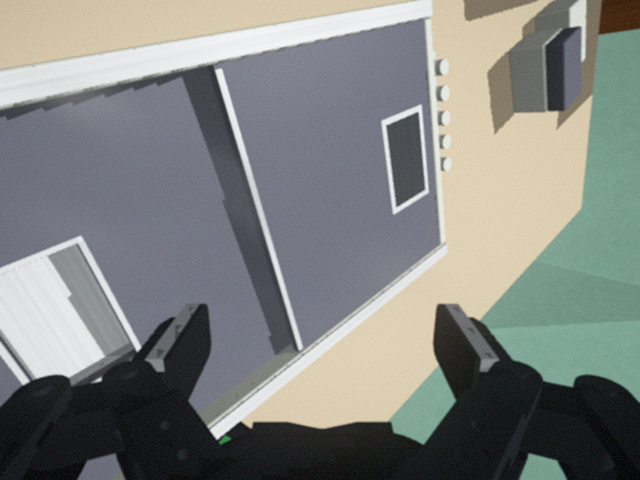

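The wrist view shows the lower door with its cup at (60,320), the upper door's edge running from (220,70) to (295,345), and the left finger low on the cup side. Next, down into the cup with that finger.

```bash
python3 -m jog '[{"slide":[0.95,-1.65,0.63],"spin":0,"gripper":-1},{"slide":[0.95,-1.65,0.63],"spin":0,"gripper":-1},{"slide":[0.95,-1.65,0.63],"spin":0,"gripper":-1},{"slide":[0.95,-1.65,0.63],"spin":0,"gripper":-1},{"slide":[0.95,-1.65,0.63],"spin":0,"gripper":-1}]'>/dev/null; python3 to.py 599.5 59 127
python3 - <<'E'
from h import *
for n in("top","scene"):
    im=vision.capture(n); cv2.imwrite(f"pics/{n}2.png",im[:,:,::-1])
a=cv2.imread("pics/scene2.png")[110:290,310:490]
b=cv2.imread("pics/top2.png")[160:270,170:320]
cv2.imwrite("pics/c2.png",np.hstack([cv2.resize(a,(400,400),interpolation=cv2.INTER_CUBIC),cv2.resize(b,(400,400),interpolation=cv2.INTER_CUBIC)]))
E
```

```text
16.55 [599.848  59.279 148.776] F [ 0.041 -1.044  0.272] w 85.1105742846819
q [ 0.425  0.878 -0.403  1.867 -0.879  0.534  2.253]
[[ 0.173  0.209  0.963]
 [ 0.631  0.727 -0.271]
 [-0.756  0.654 -0.006]]
delta world [ -0.348  -0.279 -21.776] tool cm [ 1.623 -1.452 -0.013] rows 0.43561266971166895
```

View pics/c2.png

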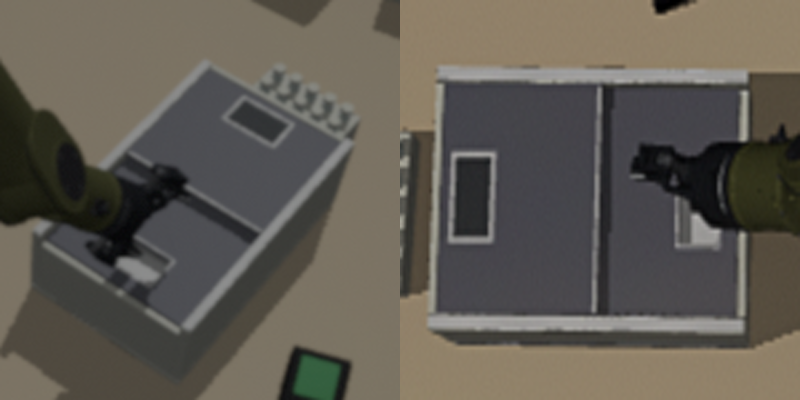

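```bash
python3 -m jog '[{"slide":[0.55,-0.5,0],"spin":0,"gripper":-1},{"slide":[0.55,-0.5,0],"spin":0,"gripper":-1},{"slide":[0.5,-0.45,0],"spin":0,"gripper":-1},{"slide":[0,0,0],"spin":0,"gripper":-1},{"slide":[0,0,0],"spin":0,"gripper":-1}]'>/dev/null; python3 to.py 599.5 119 127
```

```text
17.15 [599.044  62.044 128.555] F [0.02  0.403 0.331] w 85.5949228304615
q [ 0.436  0.918 -0.428  1.873 -0.89   0.496  2.285]
[[ 0.171  0.208  0.963]
 [ 0.635  0.724 -0.269]
 [-0.754  0.657 -0.008]]
delta world [ 0.456 56.956 -1.555] tool cm [ 3.741  4.032 -1.487] rows 1.1395831370318266
```

```bash
python3 -m jog '[{"slide":[0.95,1.09,-0.4],"spin":0,"gripper":-1},{"slide":[0.95,1.09,-0.4],"spin":0,"gripper":-1},{"slide":[0.95,1.09,-0.4],"spin":0,"gripper":-1},{"slide":[0.95,1.09,-0.4],"spin":0,"gripper":-1},{"slide":[0.95,1.09,-0.4],"spin":0,"gripper":-1}]'; python3 -m jog '[{"slide":[0.3,0.36,-0.13],"spin":0,"gripper":-1},{"slide":[0,0,0],"spin":0,"gripper":-1},{"slide":[-0.7,-0.8,0.3],"spin":0,"gripper":-1},{"slide":[-2.3,2,0],"spin":0,"gripper":-1},{"slide":[-2.3,2,0],"spin":0,"gripper":-1}]'
python3 - <<'E'
from h import *
import st
for n in("top",):
    im=vision.capture(n); cv2.imwrite(f"pics/{n}3.png",im[:,:,::-1])
b=cv2.imread("pics/top3.png")[165:265,175:320]
cv2.imwrite("pics/c3.png",cv2.resize(b,None,fx=5,fy=5,interpolation=cv2.INTER_CUBIC))
E
```

```text
clock: 17.65
tcp_pos: [601.2, 135.7, 128.2]
orientation: [0.689, 0.336, 0.624, 0.153]
force: [2.1, -4.7, -1.1]
width: 85.5
clock: 18.15
tcp_pos: [598.4, 129.7, 189.6]
orientation: [0.685, 0.338, 0.626, 0.155]
force: [-0.2, 0.4, -0.6]
width: 85.2
18.15 [598.368 129.665 189.559] F [-0.233  0.418 -0.567] w 85.20145617043471
q [ 0.334  0.806 -0.453  1.892 -0.895  0.489  2.13 ]
[[ 0.168  0.212  0.963]
 [ 0.636  0.723 -0.27 ]
 [-0.753  0.657 -0.013]]
```

View pics/c3.png

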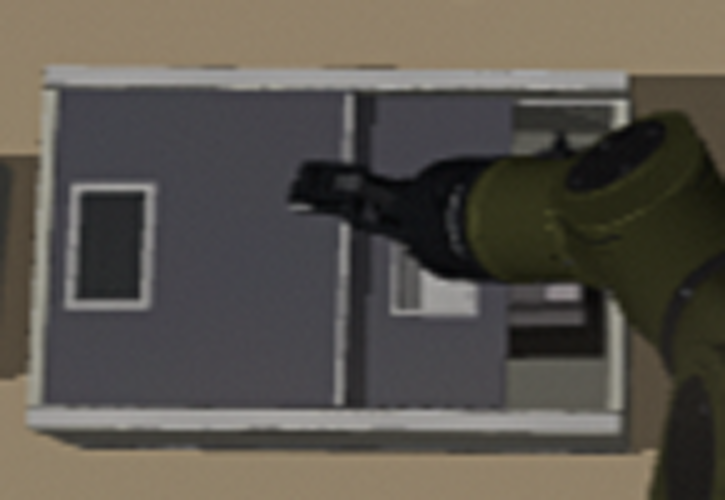

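Door edge now at col 508 of the crop (y ≈ 29), so the door has moved about 66 mm. Next, insert at the trailing edge.

```bash
python3 -m jog '[{"slide":[-1.57,-2.03,0.83],"spin":0,"gripper":-1},{"slide":[-1.57,-2.03,0.83],"spin":0,"gripper":-1},{"slide":[-1.57,-2.03,0.83],"spin":0,"gripper":-1},{"slide":[0.75,-0.67,0],"spin":0,"gripper":-1},{"slide":[0.75,-0.67,0],"spin":0,"gripper":-1}]'; python3 to.py 601.5 49 123
```

```text
clock: 18.7
tcp_pos: [602.3, 48.9, 164.5]
orientation: [0.687, 0.338, 0.625, 0.155]
force: [-0.7, 0.6, 0.2]
width: 85.3
18.7 [602.345  48.892 164.493] F [-0.726  0.557  0.174] w 85.30644493211466
q [ 0.445  0.858 -0.407  1.843 -0.822  0.576  2.194]
[[ 0.171  0.209  0.963]
 [ 0.635  0.724 -0.27 ]
 [-0.753  0.658 -0.009]]
delta world [ -0.845   0.108 -41.493] tool cm [ 3.118 -2.738 -0.046] rows 0.8300411720472534
```

```bash
python3 -m jog '[{"slide":[0.8,-0.7,0],"spin":0,"gripper":-1},{"slide":[0.8,-0.7,0],"spin":0,"gripper":-1},{"slide":[0.8,-0.7,0],"spin":0,"gripper":-1},{"slide":[0.7,-0.6,0],"spin":0,"gripper":-1},{"slide":[0,0,0],"spin":0,"gripper":-1}]'; python3 -m jog '[{"slide":[1.4,1.59,-0.6],"spin":0,"gripper":-1},{"slide":[1.4,1.59,-0.6],"spin":0,"gripper":-1},{"slide":[1.4,1.59,-0.6],"spin":0,"gripper":-1},{"slide":[1.4,1.59,-0.6],"spin":0,"gripper":-1},{"slide":[1.4,1.59,-0.6],"spin":0,"gripper":-1}]'; python3 to.py 604 184 123
```

```text
clock: 19.2
tcp_pos: [601.7, 49.8, 122.1]
orientation: [0.686, 0.338, 0.626, 0.155]
force: [-0.5, 0.3, -0.7]
width: 85.6
clock: 19.7
tcp_pos: [605.2, 155.8, 122.1]
orientation: [0.69, 0.336, 0.623, 0.151]
force: [3.7, -6.4, -1.9]
width: 85.1
19.7 [605.161 155.808 122.078] F [ 3.711 -6.364 -1.926] w 85.0863074353863
q [ 0.346  0.947 -0.573  1.912 -0.934  0.286  2.213]
[[ 0.178  0.211  0.961]
 [ 0.628  0.728 -0.276]
 [-0.758  0.652 -0.003]]
delta world [-1.161 28.192  0.922] tool cm [ 1.679  2.088 -0.89 ] rows 0.5646215343612336
```

```bash
python3 -m jog '[{"slide":[0.26,0.29,-0.11],"spin":0,"gripper":-1},{"slide":[0.26,0.29,-0.11],"spin":0,"gripper":-1},{"slide":[0.26,0.29,-0.11],"spin":0,"gripper":-1},{"slide":[0.26,0.29,-0.11],"spin":0,"gripper":-1},{"slide":[0.26,0.29,-0.11],"spin":0,"gripper":-1}]'; python3 -m jog '[{"slide":[0.13,0.15,-0.06],"spin":0,"gripper":-1},{"slide":[0.13,0.15,-0.06],"spin":0,"gripper":-1},{"slide":[0.13,0.15,-0.06],"spin":0,"gripper":-1},{"slide":[0,0,0],"spin":0,"gripper":-1},{"slide":[0,0,0],"spin":0,"gripper":-1}]'
```

```text
clock: 20.2
tcp_pos: [603.9, 177.3, 122.9]
orientation: [0.688, 0.337, 0.624, 0.153]
force: [2.2, -4.0, -0.1]
width: 85.3
clock: 20.7
tcp_pos: [603.0, 184.6, 123.0]
orientation: [0.688, 0.337, 0.624, 0.154]
force: [2.8, -3.2, -1.0]
width: 85.2
```

Still only friction; continue until a firm stop.

```bash
python3 -m jog '[{"slide":[0.13,0.15,-0.06],"spin":0,"gripper":-1},{"slide":[0.13,0.15,-0.06],"spin":0,"gripper":-1},{"slide":[0.13,0.15,-0.06],"spin":0,"gripper":-1},{"slide":[0,0,0],"spin":0,"gripper":-1},{"slide":[0,0,0],"spin":0,"gripper":-1}]' | sed -n '1,4p'; python3 st.py
```

```text
clock: 21.2
tcp_pos: [602.6, 187.2, 120.9]
orientation: [0.688, 0.337, 0.625, 0.151]
force: [2.7, -11.5, -3.0]
21.2 [602.588 187.227 120.874] F [  2.655 -11.504  -2.971] w 85.21043360037496
q [ 0.312  0.958 -0.616  1.921 -0.943  0.227  2.183]
[[ 0.174  0.213  0.961]
 [ 0.628  0.728 -0.275]
 [-0.758  0.652 -0.007]]
```

```bash
python3 -m jog '[{"slide":[0.13,0.15,-0.06],"spin":0,"gripper":-1},{"slide":[0.13,0.15,-0.06],"spin":0,"gripper":-1},{"slide":[0,0,0],"spin":0,"gripper":-1},{"slide":[0,0,0],"spin":0,"gripper":-1},{"slide":[0,0,0],"spin":0,"gripper":-1}]'; python3 -m jog '[{"slide":[-2.5,-2.9,1.1],"spin":0,"gripper":-1},{"slide":[-1.9,-2.2,0.8],"spin":0,"gripper":-1},{"slide":[-3,2.6,0],"spin":0,"gripper":-1},{"slide":[-3,2.6,0],"spin":0,"gripper":-1},{"slide":[-3,2.6,0],"spin":0,"gripper":-1}]'
python3 - <<'E'
from h import *
import st
for n in("scene","wrist","top"):
    im=vision.capture(n); cv2.imwrite(f"pics/{n}4.png",im[:,:,::-1])
    if n=="wrist": w=cal("wrist")
b=cv2.imread("pics/wrist4.png"); a=cv2.imread("pics/scene4.png")[130:275,320:480]
cv2.imwrite("pics/c4.png",np.hstack([cv2.resize(a,(400,362),interpolation=cv2.INTER_CUBIC),cv2.resize(b,(400,362),interpolation=cv2.INTER_AREA)]))
E
```

```text
clock: 21.7
tcp_pos: [602.8, 188.6, 119.4]
orientation: [0.689, 0.336, 0.625, 0.149]
force: [0.0, -15.7, -3.0]
width: 85.8
clock: 22.2
tcp_pos: [600.4, 127.8, 243.5]
orientation: [0.685, 0.338, 0.627, 0.157]
force: [1.1, -0.1, 0.2]
width: 85.1
22.2 [600.368 127.794 243.543] F [ 1.13  -0.133  0.224] w 85.13890384644358
q [ 0.323  0.717 -0.423  1.849 -0.818  0.598  2.   ]
[[ 0.166  0.209  0.964]
 [ 0.638  0.723 -0.266]
 [-0.752  0.659 -0.013]]
```

View pics/c4.png

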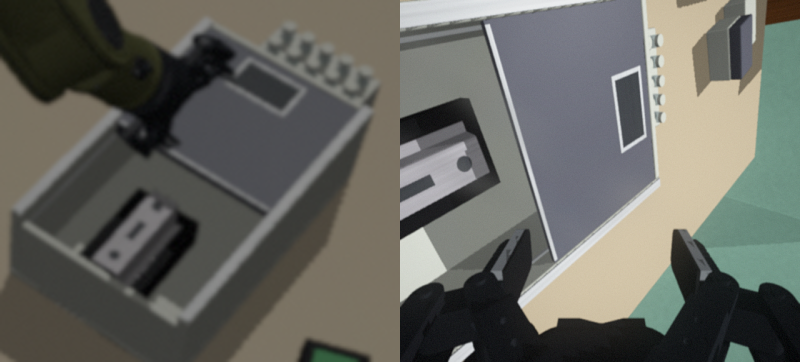

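The crop shows the opening clear, the lower door gone beneath the upper door's edge, and the bracket in its nest. The force rose to 15.7 N with the finger at the geometry expected for full opening. Next I'll plan the way back to a vertical tool.

```bash
cat > plan4.py <<'E'
from plan import *
q0=np.array([.323,.717,-.423,1.849,-.818,.598,2.0]); G=np.array([588,55,260.])
def c4(seed):
    g=np.random.default_rng(seed); n=lambda v,s:(np.array(v)+g.normal(0,s,3)).tolist()
    if seed%2:
        a=np.radians(g.uniform(-120,-85)); rr=g.uniform(700,800)
        w=[n([560,-250,450],60),n([250,-600,480],60),[rr*np.cos(a),rr*np.sin(a),g.uniform(450,650)],n([350,-550,400],60),G]
    else:
        a=np.radians(g.uniform(60,100)); rr=g.uniform(330,450)
        w=[n([450,450,320],60),[rr*np.cos(a),rr*np.sin(a),g.uniform(60,200)],n([400,450,320],60),G]
    q,k=run(w,q0); p,R=fk2(q,L); x=R[:,0]
    return np.linalg.norm(p-G)/20+k/30+20*np.hypot(x[0],x[1])+2*max(0,abs(q[2])-.8),seed,w,k,q,x
if __name__=="__main__":
    with Pool() as P: res=P.map(c4,range(72),chunksize=1)
    res.sort(key=lambda t:t[0])
    for c in res[:6]: print(round(c[0],2),c[1],c[3],np.round(c[2]).tolist(),c[4].round(2),c[5].round(2))
    b=[c for c in res if c[1]%2==0][0]; print(b[0],b[1],b[3],b[5].round(2))
    run(res[0][2],q0,1)
E
OMP_NUM_THREADS=1 timeout 280 python3 plan4.py
```

```text
8.07 25 63 [[528.0, -387.0, 451.0], [306.0, -537.0, 448.0], [-289.0, -638.0, 474.0], [467.0, -564.0, 391.0], [588.0, 55.0, 260.0]] [ 0.16  0.53 -0.46  1.93  0.43  0.46  0.33] [ 0.28  0.1  -0.95]
10.92 9 50 [[461.0, -211.0, 519.0], [223.0, -574.0, 495.0], [6.0, -729.0, 455.0], [298.0, -672.0, 485.0], [588.0, 55.0, 260.0]] [ 0.06  0.48 -0.19  2.08 -0.39  0.16  1.44] [ 0.41  0.19 -0.89]
11.08 67 60 [[553.0, -273.0, 536.0], [301.0, -569.0, 519.0], [-190.0, -687.0, 468.0], [406.0, -588.0, 388.0], [588.0, 55.0, 260.0]] [-0.15  0.47 -0.02  2.11 -0.15  0.09  0.98] [ 0.44  0.09 -0.89]
11.22 17 53 [[528.0, -326.0, 336.0], [251.0, -649.0, 428.0], [-5.0, -716.0, 453.0], [347.0, -687.0, 456.0], [588.0, 55.0, 260.0]] [ 0.1   0.49 -0.24  2.08 -0.57  0.15  1.63] [ 0.41  0.23 -0.88]
11.36 43 56 [[525.0, -305.0, 330.0], [308.0, -599.0, 492.0], [-88.0, -699.0, 534.0], [424.0, -493.0, 393.0], [588.0, 55.0, 260.0]] [-0.18  0.47  0.02  2.14 -0.61  0.05  1.54] [ 0.47  0.09 -0.88]
13.46 51 50 [[565.0, -175.0, 431.0], [184.0, -648.0, 587.0], [38.0, -730.0, 534.0], [279.0, -568.0, 418.0], [588.0, 55.0, 260.0]] [ 0.47  0.58 -0.64  2.12 -0.99  0.06  2.16] [ 0.45  0.38 -0.81]
17.572742334648417 44 33 [-0.55  0.61 -0.57]
[ 528. -387.  451.] 12 [ 528. -387.  451.] [ 0.17  0.64 -0.75] [ 0.91  0.84 -0.2   0.79 -0.49  1.86  1.98]
[ 306. -537.  448.] 19 [ 306. -537.  448.] [ 0.19  0.61 -0.77] [ 1.25  0.88 -0.2   0.69 -0.36  2.07  2.27]
[-289. -638.  474.] 33 [-289. -638.  474.] [ 0.28  0.1  -0.95] [ 2.15  0.92 -0.75  0.39  0.33  2.09  2.66]
[ 467. -564.  391.] 49 [ 467. -564.  391.] [ 0.28  0.1  -0.95] [ 1.25  0.78 -0.76  1.04  0.25  1.32  1.55]
[588.  55. 260.] 63 [588.  55. 260.] [ 0.28  0.1  -0.95] [ 0.16  0.53 -0.46  1.93  0.43  0.46  0.33]
```

```bash
cat > plan5.py <<'E'
from plan import *
q0=np.array([.323,.717,-.423,1.849,-.818,.598,0.9]); G=np.array([588,55,260.])
def c5(seed):
    g=np.random.default_rng(seed+500); n=lambda v,s:(np.array(v)+g.normal(0,s,3)).tolist()
    a=np.radians(g.uniform(-135,-90)); rr=g.uniform(680,780)
    w=[n([470,-400,450],50),[rr*np.cos(a),rr*np.sin(a),g.uniform(420,620)],n([430,-520,400],40),G]
    if seed%2:
        b=np.radians(g.uniform(-60,-30)); w.insert(1,[680*np.cos(b),680*np.sin(b),g.uniform(450,600)])
    q,k=run(w,q0); p,R=fk2(q,L); x=R[:,0]
    return np.linalg.norm(p-G)/20+k/30+20*np.hypot(x[0],x[1])+2*max(0,abs(q[2])-.8),seed,w,k,q,x
if __name__=="__main__":
    with Pool() as P: res=P.map(c5,range(48),chunksize=1)
    res.sort(key=lambda t:t[0])
    for c in res[:5]: print(round(c[0],2),c[1],c[3],np.round(c[2]).tolist(),c[4].round(2),c[5].round(2))
    run(res[0][2],q0,1)
E
OMP_NUM_THREADS=1 timeout 200 python3 plan5.py
```

```text
3.26 29 74 [[419.0, -407.0, 543.0], [576.0, -361.0, 490.0], [-457.0, -553.0, 547.0], [446.0, -518.0, 353.0], [588.0, 55.0, 260.0]] [-0.13  0.59 -0.08  1.68  0.07  0.84 -0.1 ] [ 0.04 -0.   -1.  ]
3.7 2 67 [[447.0, -455.0, 418.0], [-449.0, -560.0, 566.0], [411.0, -611.0, 378.0], [588.0, 55.0, 260.0]] [-0.2   0.59 -0.01  1.69  0.09  0.84 -0.13] [ 0.05 -0.06 -1.  ]
5.64 39 74 [[415.0, -387.0, 495.0], [455.0, -505.0, 498.0], [-504.0, -519.0, 521.0], [403.0, -626.0, 432.0], [588.0, 55.0, 260.0]] [-0.18  0.55 -0.08  1.78  0.21  0.69 -0.33] [ 0.15 -0.06 -0.99]
5.84 4 70 [[549.0, -454.0, 471.0], [-478.0, -487.0, 611.0], [398.0, -492.0, 404.0], [588.0, 55.0, 260.0]] [-0.09  0.58 -0.29  1.73  0.44  0.84 -0.55] [ 0.11 -0.14 -0.98]
6.02 6 64 [[503.0, -431.0, 480.0], [-375.0, -613.0, 525.0], [392.0, -558.0, 427.0], [588.0, 55.0, 260.0]] [-0.16  0.53 -0.07  1.83  0.19  0.61 -0.28] [ 0.19 -0.03 -0.98]
[ 419. -407.  543.] 14 [ 419. -407.  543.] [ 0.17  0.64 -0.75] [ 1.04  0.73 -0.2   0.77 -0.5   2.05  0.92]
[ 576. -361.  490.] 18 [ 576. -361.  490.] [ 0.17  0.64 -0.75] [ 0.82  0.87 -0.2   0.61 -0.54  1.95  0.74]
[-457. -553.  547.] 41 [-457. -553.  547.] [ 0.04 -0.   -1.  ] [ 2.21  0.82  0.04  0.3  -0.07  2.04  2.35]
[ 446. -518.  353.] 61 [ 446. -518.  353.] [ 0.04 -0.   -1.  ] [ 0.85  0.66 -0.1   1.22  0.04  1.23  0.91]
[588.  55. 260.] 74 [588.  55. 260.] [ 0.04 -0.   -1.  ] [-0.13  0.59 -0.08  1.68  0.07  0.84 -0.1 ]
```

```bash
for i in 1 2; do python3 -m jog '[{"slide":[-2.5,0,0],"spin":1,"gripper":-1},{"slide":[-2.5,0,0],"spin":1,"gripper":-1},{"slide":[-2.5,0,0],"spin":1,"gripper":-1},{"slide":[-2.5,0,0],"spin":1,"gripper":-1},{"slide":[-2.5,0,0],"spin":1,"gripper":-1}]'>/dev/null;done; python3 to.py 447 -440 430
```

```text
23.35 [558.353 -31.796 429.608] F [-0.301 -0.781 -0.02 ] w 85.46822394941098
q [ 0.376  0.472 -0.009  1.607 -0.752  1.264  0.924]
[[ 0.166  0.941  0.296]
 [ 0.638  0.127 -0.76 ]
 [-0.752  0.315 -0.579]]
delta world [-111.353 -408.204    0.392] tool cm [-27.899 -15.654  27.692] rows 8.462387887809776
```

```bash
for i in 1 2; do python3 -m jog '[{"slide":[-2.8,-1.55,2.75],"spin":0,"gripper":-1},{"slide":[-2.8,-1.55,2.75],"spin":0,"gripper":-1},{"slide":[-2.8,-1.55,2.75],"spin":0,"gripper":-1},{"slide":[-2.8,-1.55,2.75],"spin":0,"gripper":-1},{"slide":[-2.8,-1.55,2.75],"spin":0,"gripper":-1}]'>/dev/null;done; python3 to.py -457 -555 560
cat > p6.py <<'E'
from plan import *
import cell
q=np.array(cell.telemetry.state()['qpos'])
for w in ([[-457,-555,560],],[[-350,-640,540]],[[-200,-700,560]],[[0,-720,580],[-250,-700,600]]):
    run(w,q,1); print()
E
python3 p6.py
```

```text
24.35 [ 448.677 -439.995  432.541] F [ 1.033 -1.512 -0.292] w 85.5362405820538
q [ 0.94   0.839  0.087  0.857 -0.61   1.933  1.186]
[[ 0.168  0.938  0.302]
 [ 0.639  0.129 -0.758]
 [-0.75   0.321 -0.578]]
delta world [-905.677 -115.005  127.459] tool cm [-32.169 -82.387 -25.977] rows 18.436083420669622
[-457 -555  560] 20 [-457. -555.  560.] [-0.01 -0.02 -1.  ] [ 2.17  0.79  0.18  0.34 -0.14  1.99  2.46]

[-350 -640  540] 26 [-359. -681.  365.] [ 0.72 -0.14 -0.68] [ 2.26  1.25  0.19  0.13 -1.    2.09  0.99]

[-200 -700  560] 26 [-139. -753.  406.] [ 0.96  0.04 -0.27] [ 2.08  1.35 -0.32  0.13 -1.    2.09 -0.05]

[   0 -720  580] 26 [  62. -743.  530.] [0.94 0.34 0.06] [ 1.85  1.33 -0.74  0.13 -1.    2.09 -0.94]
[-250 -700  600] 52 [ -45. -734.  572.] [0.63 0.41 0.66] [ 1.88  1.53 -1.47  0.13 -1.    2.09 -2.66]
```

```bash
python3 -m jog '[{"slide":[-1.65,-4.25,-1.35],"spin":0,"gripper":-1},{"slide":[-1.65,-4.25,-1.35],"spin":0,"gripper":-1},{"slide":[-1.65,-4.25,-1.35],"spin":0,"gripper":-1},{"slide":[-1.65,-4.25,-1.35],"spin":0,"gripper":-1},{"slide":[-1.65,-4.25,-1.35],"spin":0,"gripper":-1}]'>/dev/null; python3 to.py -457 -555 560; python3 p6.py|head -1
```

```text
24.85 [ 214.152 -466.96   465.609] F [ 0.069  0.327 -0.391] w 85.41188498376212
q [ 1.229  0.692  0.112  1.077 -0.432  2.009  1.532]
[[ 0.17   0.938  0.303]
 [ 0.64   0.129 -0.758]
 [-0.75   0.322 -0.578]]
delta world [-671.152  -88.04    94.391] tool cm [-24.103 -61.037 -19.095] rows 13.669035327022103
[-457 -555  560] 15 [-457. -555.  560.] [-0.01 -0.01 -1.  ] [ 2.17  0.8   0.18  0.31 -0.14  2.01  2.45]
```

```bash
python3 -m jog '[{"slide":[-1.7,-4.3,-1.35],"spin":0,"gripper":-1},{"slide":[-1.7,-4.3,-1.35],"spin":0,"gripper":-1},{"slide":[-1.7,-4.3,-1.35],"spin":0,"gripper":-1},{"slide":[-1.7,-4.3,-1.35],"spin":0,"gripper":-1},{"slide":[-1.7,-4.3,-1.35],"spin":0,"gripper":-1}]'>/dev/null; python3 to.py -457 -555 560; python3 p6.py|head -1
```

```text
25.35 [  17.048 -481.614  478.353] F [-0.688 -0.206 -0.175] w 85.44006529434228
q [ 1.722  0.694 -0.372  1.045 -0.091  2.09   1.592]
[[ 0.173  0.934  0.314]
 [ 0.637  0.136 -0.758]
 [-0.751  0.331 -0.571]]
delta world [-474.048  -73.386   81.647] tool cm [-19.022 -42.554 -13.966] rows 9.731864314835876
[-457 -555  560] 11 [-457. -555.  560.] [ 0.04 -0.05 -1.  ] [ 2.22  0.81 -0.    0.29 -0.06  2.03  2.4 ]
```

```bash
python3 -m jog '[{"slide":[-1.9,-4.25,-1.4],"spin":0,"gripper":-1},{"slide":[-1.9,-4.25,-1.4],"spin":0,"gripper":-1},{"slide":[-1.9,-4.25,-1.4],"spin":0,"gripper":-1},{"slide":[-1.9,-4.25,-1.4],"spin":0,"gripper":-1},{"slide":[-1.9,-4.25,-1.4],"spin":0,"gripper":-1}]'>/dev/null; python3 to.py -457 -555 560; python3 p6.py|head -1
```

```text
25.85 [-208.941 -467.31   463.295] F [-0.051 -0.726 -1.802] w 85.68391528740455
q [ 1.75   0.737  0.342  0.992 -0.093  2.09   2.312]
[[ 0.164  0.942  0.293]
 [ 0.588  0.145 -0.796]
 [-0.792  0.303 -0.53 ]]
delta world [-248.059  -87.69    96.705] tool cm [-16.889 -21.706  -5.418] rows 5.606220832827614
[-457 -555  560] 22 [-457. -555.  560.] [ 0.42 -0.31 -0.85] [ 2.38  0.88  0.4   0.33 -0.92  2.05  1.15]
```

```bash
python3 -m jog '[{"slide":[-3,-1.5,0],"spin":1,"gripper":-1},{"slide":[-3,-1.5,0.2],"spin":1,"gripper":-1},{"slide":[-3,-1.5,0.4],"spin":1,"gripper":-1},{"slide":[-3,-1.5,0.5],"spin":1,"gripper":-1},{"slide":[-3,-1.5,0.6],"spin":1,"gripper":-1}]'>/dev/null; python3 to.py -457 -555 560; python3 p6.py|head -1; sed -i 's/^for w.*/for w in ([[-350,-600,560]],[[-300,-650,540]],[[-400,-580,580]],[[-300,-620,600]]):/' p6.py; python3 p6.py
```

```text
26.35 [-276.754 -489.663  478.672] F [-0.761 -0.883  0.839] w 85.43088859498842
q [ 1.827  0.761  0.354  0.832 -0.053  2.09   1.87 ]
[[ 0.099  0.967 -0.237]
 [ 0.505 -0.254 -0.825]
 [-0.858 -0.038 -0.513]]
delta world [-180.246  -65.337   81.328] tool cm [-12.058 -16.07    5.484] rows 4.165181232066977
[-457 -555  560] 7 [-460. -558.  559.] [-0.16  0.09 -0.98] [ 2.02  0.83  0.6   0.35 -0.28  1.98  2.02]
[-350 -600  560] 8 [-350. -600.  560.] [-0.07  0.1  -0.99] [ 1.9   0.81  0.52  0.37 -0.28  2.05  1.78]

[-300 -650  540] 6 [-301. -651.  539.] [-0.08  0.08 -0.99] [ 1.82  0.85  0.54  0.34 -0.32  2.02  1.72]

[-400 -580  580] 6 [-400. -580.  580.] [-0.14  0.08 -0.99] [ 1.95  0.8   0.58  0.33 -0.27  2.03  1.94]

[-300 -620  600] 10 [-300. -621.  600.] [-0.06  0.01 -1.  ] [ 1.86  0.78  0.56  0.29 -0.39  2.09  1.62]
```

```bash
python3 -m jog '[{"slide":[-3.4,0.5,1.65],"spin":0,"gripper":-1},{"slide":[-3.4,0.5,1.8],"spin":0,"gripper":-1},{"slide":[-3.2,0.5,2.2],"spin":0,"gripper":-1},{"slide":[-3,0.5,2.5],"spin":0,"gripper":-1},{"slide":[0,0,0],"spin":0,"gripper":-1}]'>/dev/null; python3 st.py; sed -i 's/^for w.*/for w in ([[-300,-650,600]],[[-240,-690,600]],[[-200,-690,560]],[[-150,-700,600]],[[-200,-650,640]]):/' p6.py; python3 p6.py
```

```text
26.85 [-255.979 -564.34   498.897] F [ 0.381 -0.142 -1.167] w 85.51264150081917
q [ 1.752  0.797  0.415  0.638 -0.113  2.09   1.825]
[[-0.003  0.972 -0.235]
 [ 0.377 -0.217 -0.9  ]
 [-0.926 -0.092 -0.366]]
[-300 -650  600] 26 [-285. -678.  568.] [ 0.94 -0.21 -0.28] [ 2.32  1.16 -0.43  0.13 -1.    2.09 -1.27]

[-240 -690  600] 26 [-151. -741.  480.] [1.   0.05 0.02] [ 2.13  1.37 -0.66  0.13 -1.    2.09 -1.9 ]

[-200 -690  560] 8 [-200. -690.  560.] [-0.03  0.   -1.  ] [ 1.71  0.84  0.58  0.29 -0.44  2.05  1.48]

[-150 -700  600] 26 [-134. -720.  576.] [ 0.95 -0.02 -0.3 ] [ 2.1   1.14 -0.41  0.13 -1.    2.09 -1.33]

[-200 -650  640] 12 [-200. -650.  640.] [ 0.01 -0.12 -0.99] [ 1.72  0.7   0.61  0.35 -0.51  2.03  1.36]
```

```bash
python3 -m jog '[{"slide":[-2,1.5,1.5],"spin":0,"gripper":-1},{"slide":[-2,1.5,1.7],"spin":0,"gripper":-1},{"slide":[-2,1.5,2],"spin":0,"gripper":-1},{"slide":[-1.8,1.5,2.2],"spin":0,"gripper":-1},{"slide":[-1,0.8,1.5],"spin":0,"gripper":-1}]'>/dev/null; python3 st.py;  python3 p6.py
```

```text
27.35 [-195.765 -631.295  486.962] F [ 0.345  0.356 -0.528] w 85.17611719528709
q [ 1.674  0.856  0.387  0.507 -0.156  2.09   1.684]
[[-0.036  0.971 -0.236]
 [ 0.305 -0.214 -0.928]
 [-0.952 -0.105 -0.288]]
[-300 -650  600] 26 [-285. -676.  572.] [ 0.95 -0.21 -0.23] [ 2.33  1.17 -0.48  0.13 -1.    2.09 -1.33]

[-240 -690  600] 26 [-124. -740.  507.] [0.97 0.13 0.21] [ 2.09  1.42 -0.88  0.13 -1.    2.09 -2.31]

[-200 -690  560] 18 [-200. -690.  560.] [ 0.61 -0.12 -0.78] [ 2.03  0.91  0.28  0.32 -0.96  2.07  0.12]

[-150 -700  600] 26 [-150. -704.  601.] [ 0.97 -0.03 -0.25] [ 2.15  1.12 -0.48  0.16 -0.99  2.09 -1.43]

[-200 -650  640] 16 [-200. -650.  640.] [ 0.28 -0.16 -0.95] [ 1.9   0.74  0.46  0.3  -0.74  2.08  0.82]
```

```bash
python3 -m jog '[{"slide":[-4,-0.4,-0.6],"spin":0,"gripper":-1},{"slide":[-4,-0.4,-0.5],"spin":0,"gripper":-1},{"slide":[-4,-0.3,-0.4],"spin":0,"gripper":-1},{"slide":[-4,-0.2,-0.2],"spin":0,"gripper":-1},{"slide":[-4,-0.2,0],"spin":0,"gripper":-1}]'>/dev/null; python3 st.py
```

```text
27.85 [-182.528 -581.619  590.266] F [0.594 0.015 0.15 ] w 85.3495807958036
q [ 1.617  0.672  0.451  0.577 -0.137  2.089  1.714]
[[-0.081  0.969 -0.232]
 [ 0.197 -0.212 -0.957]
 [-0.977 -0.123 -0.173]]
```

```bash
python3 -m jog '[{"slide":[-3.2,3.4,1],"spin":0,"gripper":-1},{"slide":[-3.2,3.4,1],"spin":0,"gripper":-1},{"slide":[-3.2,3.4,1],"spin":0,"gripper":-1},{"slide":[-3.2,3.4,1],"spin":0,"gripper":-1},{"slide":[-3.2,3.4,1],"spin":0,"gripper":-1}]'>/dev/null; python3 st.py
```

```text
28.35 [ -12.067 -618.175  617.765] F [-0.067 -0.26  -0.313] w 85.2663802982898
q [ 1.363  0.65   0.416  0.511 -0.153  2.089  1.419]
[[-0.103  0.97  -0.22 ]
 [ 0.084 -0.212 -0.974]
 [-0.991 -0.119 -0.06 ]]
```

```bash
for i in 1 2; do python3 -m jog '[{"slide":[-0.2,4,-2.9],"spin":0,"gripper":-1},{"slide":[-0.2,4,-2.9],"spin":0,"gripper":-1},{"slide":[-0.2,4,-2.9],"spin":0,"gripper":-1},{"slide":[-0.2,4,-2.9],"spin":0,"gripper":-1},{"slide":[-0.2,4,-2.9],"spin":0,"gripper":-1}]'>/dev/null; python3 st.py; done;sed -i 's/^for w.*/for w in ([[520,-430,640]],[[560,-430,600]],[[500,-430,680]],[[560,-400,640]]):/' p6.py; python3 p6.py
```

```text
28.85 [ 214.91  -518.794  612.548] F [ 0.868 -0.055 -0.018] w 85.83230903397691
q [ 0.901  0.52   0.426  0.785 -0.144  1.985  1.018]
[[-0.103  0.97  -0.22 ]
 [ 0.085 -0.212 -0.974]
 [-0.991 -0.119 -0.061]]
29.35 [ 440.362 -419.87   603.93 ] F [-7.384  7.753  2.166] w 85.53256932054248
q [ 0.611  0.638  0.27   0.556 -0.159  2.09   0.55 ]
[[-0.102  0.97  -0.222]
 [ 0.081 -0.214 -0.973]
 [-0.991 -0.117 -0.057]]
[ 520 -430  640] 4 [ 520. -430.  640.] [ 0.1  -0.01 -0.99] [ 0.58  0.7   0.41  0.33 -0.37  2.05  0.38]

[ 560 -430  600] 4 [ 560. -430.  600.] [ 0.08 -0.   -1.  ] [ 0.56  0.77  0.37  0.28 -0.35  2.04  0.35]

[ 500 -430  680] 4 [ 500. -430.  680.] [ 0.15 -0.09 -0.98] [ 0.56  0.61  0.45  0.39 -0.35  2.    0.46]

[ 560 -400  640] 6 [ 560. -400.  640.] [ 0.16  0.   -0.99] [ 0.53  0.69  0.42  0.35 -0.42  2.    0.25]
```

```bash
python3 -m jog '[{"slide":[-1.1,1.7,0.6],"spin":0,"gripper":-1},{"slide":[-1.1,1.7,0.7],"spin":0,"gripper":-1},{"slide":[-1.1,1.7,0.8],"spin":0,"gripper":-1},{"slide":[-1.1,1.7,0.8],"spin":0,"gripper":-1},{"slide":[0,0,0],"spin":0,"gripper":-1}]'>/dev/null; python3 st.py; python3 p6.py
```

```text
29.85 [ 476.717 -442.87   592.782] F [ 0.888 -0.545 -0.788] w 85.64418576317524
q [ 0.62   0.711  0.27   0.432 -0.184  2.089  0.53 ]
[[-0.064  0.974 -0.218]
 [ 0.047 -0.215 -0.975]
 [-0.997 -0.072 -0.032]]
[ 520 -430  640] 4 [ 520. -430.  640.] [ 0.11 -0.06 -0.99] [ 0.54  0.64  0.41  0.45 -0.31  1.95  0.45]

[ 560 -430  600] 5 [ 560. -430.  600.] [ 0.11  0.02 -0.99] [ 0.57  0.76  0.41  0.33 -0.42  2.01  0.3 ]

[ 500 -430  680] 7 [ 501. -431.  679.] [ 0.2   0.   -0.98] [ 0.64  0.64  0.43  0.32 -0.48  2.05  0.25]

[ 560 -400  640] 6 [ 560. -400.  640.] [ 0.15 -0.   -0.99] [ 0.52  0.69  0.42  0.34 -0.42  2.01  0.26]
```

Now a lean of (-0.064, 0.047), falling evenly. About double that push again.

```bash
python3 -m jog '[{"slide":[-1.6,1.7,0.9],"spin":0,"gripper":-1},{"slide":[-1.6,1.7,0.9],"spin":0,"gripper":-1},{"slide":[-1.6,1.7,0.9],"spin":0,"gripper":-1},{"slide":[-1.6,1.7,0.9],"spin":0,"gripper":-1},{"slide":[-1.2,1.4,0.7],"spin":0,"gripper":-1}]'>/dev/null; python3 st.py
```

```text
30.35 [ 506.201 -464.659  598.355] F [ 0.254 -0.322 -0.45 ] w 85.53109355906318
q [ 0.625  0.766  0.335  0.294 -0.256  2.089  0.522]
[[-0.002  0.976 -0.217]
 [-0.011 -0.217 -0.976]
 [-1.     0.001  0.011]]
```

Vertical to within 0.7°. On to above the bracket.

```bash
for i in 1 2 3; do python3 -m jog '[{"slide":[1.95,-0.23,-3.45],"spin":0,"gripper":-1},{"slide":[1.95,-0.23,-3.45],"spin":0,"gripper":-1},{"slide":[1.95,-0.23,-3.45],"spin":0,"gripper":-1},{"slide":[1.95,-0.23,-3.45],"spin":0,"gripper":-1},{"slide":[1.95,-0.23,-3.45],"spin":0,"gripper":-1}]'>/dev/null; done; python3 -m jog '[{"slide":[0,0,0],"spin":-0.64,"gripper":-1},{"slide":[0,0,0],"spin":-0.64,"gripper":-1},{"slide":[0,0,0],"spin":-0.64,"gripper":-1},{"slide":[0,0,0],"spin":0,"gripper":-1},{"slide":[0,0,0],"spin":0,"gripper":-1}]'>/dev/null
python3 - <<'E'
from h import *
import st
c=cal("wrist"); im=vision.capture("wrist"); cv2.imwrite("pics/w5.png",im[:,:,::-1])
for n,cc in(("wrist",c),("scene",None)):
    if n=="scene": vision.capture(n)
    for r in silhouettes("bracket",n)[:3]:
        m=r["region"]; p=np.argwhere(m)[:,::-1].astype(float)
        W=back(n,p,84,cc)[:,:2].astype(np.float32); R=cv2.minAreaRect(W); print(n,round(r["confidence"],2),r["bbox"],len(p),R)
np.save("c5.npy",np.r_[c[0],c[1][:3,:3],c[1][:3,3:].T])
E
```

```text
32.35 [584.644  36.246 306.815] F [0.117 0.991 0.14 ] w 85.47010676892191
q [-0.286  0.562  0.241  1.6   -0.141  1.    -0.025]
[[-0.002  1.    -0.02 ]
 [-0.009 -0.02  -1.   ]
 [-1.    -0.001  0.009]]
wrist 0.97 [285.4, 117.1, 346.3, 248.3] 7032 ((579.6512451171875, 48.776023864746094), (129.4248046875, 52.1405143737793), 89.74195098876953)
scene 0.74 [357.9, 204.9, 390.9, 244.9] 648 ((586.639892578125, 46.861244201660156), (56.05620193481445, 137.5907745361328), 1.135046362876892)
```

View pics/w5.png

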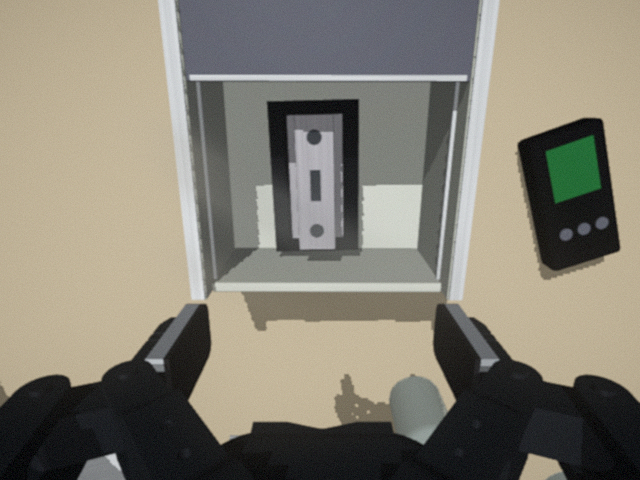

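The view shows the crown with its holes at (314,137) and (316,231) and its slot at (315.5,185). The nest and bracket are straight.

```bash
python3 - <<'E'
from h import *
a=np.load("c5.npy"); T=np.eye(4); T[:3,:3]=a[3:6]; T[:3,3]=a[6]; c=(a[:3],T)
print(back("wrist",[(314,137),(315.5,185),(316.5,231)],84,c).round(1))
print(back("wrist",[(268,101),(358,100),(278,251)],52,c).round(1))
print(back("wrist",[(191,77),(466,79)],129,c).round(1))
E
python3 to.py 584 46 160
```

```text
[[579.1  93.4  84. ]
 [579.4  48.9  84. ]
 [579.3   3.   84. ]]
[[534.5 126.6  52. ]
 [622.2 125.8  52. ]
 [535.8 -28.7  52. ]]
[[486.3 142.4 129. ]
 [698.7 136.8 129. ]]
32.55 [584.416  36.339 306.714] F [ 0.305 -0.06  -0.415] w 85.58077693213252
q [-0.286  0.562  0.24   1.601 -0.14   1.    -0.024]
[[-0.002  1.    -0.019]
 [-0.009 -0.019 -1.   ]
 [-1.    -0.002  0.009]]
delta world [  -0.416    9.661 -146.714] tool cm [14.662 -0.034 -1.104] rows 2.9406403557186622
```

```bash
python3 -m jog '[{"slide":[3.7,-0.05,-0.28],"spin":0,"gripper":-1},{"slide":[3.7,-0.05,-0.28],"spin":0,"gripper":-1},{"slide":[3.7,-0.05,-0.28],"spin":0,"gripper":-1},{"slide":[3.7,-0.05,-0.28],"spin":0,"gripper":-1},{"slide":[3.7,-0.05,-0.28],"spin":0,"gripper":-1}]'>/dev/null; python3 to.py 581.5 48 54
```

```text
33.05 [581.961  48.818 120.321] F [1.03  0.768 0.23 ] w 85.43484773790689
q [-0.263  0.795  0.166  1.797 -0.204  0.568  0.008]
[[-0.001  1.    -0.019]
 [-0.009 -0.019 -1.   ]
 [-1.    -0.001  0.009]]
delta world [ -0.461  -0.818 -66.321] tool cm [ 6.633 -0.038  0.02 ] rows 1.326560721657744
```

```bash
python3 -m jog '[{"slide":[2.2,0,0],"spin":0,"gripper":-1},{"slide":[2.2,0,0],"spin":0,"gripper":-1},{"slide":[2.0,0,0],"spin":0,"gripper":-1},{"slide":[0,0,0],"spin":0,"gripper":0.1},{"slide":[0,0,0],"spin":0,"gripper":1}]' 60; python3 -m jog '[{"slide":[0,0,0],"spin":0,"gripper":1},{"slide":[0,0,0],"spin":0,"gripper":1},{"slide":[0,0,0],"spin":0,"gripper":1},{"slide":[-0.5,0,0],"spin":0,"gripper":1},{"slide":[-1,0,0],"spin":0,"gripper":1}]'
```

```text
clock: 33.55
tcp_pos: [581.8, 48.0, 57.7]
orientation: [-0.497, -0.502, -0.493, 0.507]
force: [1.6, 0.2, 0.5]
width: 59.4
clock: 34.05
tcp_pos: [579.6, 48.3, 72.5]
orientation: [-0.496, -0.5, -0.495, 0.508]
force: [-1.7, 0.3, -1.5]
width: 35.1
```

```bash
python3 -m jog '[{"slide":[-2.5,0,0],"spin":0,"gripper":1},{"slide":[-3,0,0],"spin":0,"gripper":1},{"slide":[-3.5,0,0],"spin":0,"gripper":1},{"slide":[-3.5,0,0],"spin":0,"gripper":1},{"slide":[-2.5,0,0],"spin":0,"gripper":1}]'; python3 to.py 534 -392 222
```

```text
clock: 34.55
tcp_pos: [584.2, 49.5, 226.6]
orientation: [-0.499, -0.504, -0.492, 0.506]
force: [1.1, -0.5, -1.8]
width: 35.3
34.55 [584.246  49.523 226.584] F [ 1.084 -0.503 -1.815] w 35.349247757149314
q [-0.295  0.649  0.219  1.709 -0.171  0.799 -0.02 ]
[[ 0.005  1.    -0.019]
 [-0.009 -0.019 -1.   ]
 [-1.     0.005  0.009]]
delta world [ -50.246 -441.523   -4.584] tool cm [ 0.819 -4.186 44.234] rows 8.887921895479293
```

```bash
for i in 1 2 3; do python3 -m jog '[{"slide":[0.05,-0.28,2.95],"spin":0,"gripper":1},{"slide":[0.05,-0.28,2.95],"spin":0,"gripper":1},{"slide":[0.05,-0.28,2.95],"spin":0,"gripper":1},{"slide":[0.05,-0.28,2.95],"spin":0,"gripper":1},{"slide":[0.05,-0.28,2.95],"spin":0,"gripper":1}]'>/dev/null; done; for i in 1 2 3; do python3 -m jog '[{"slide":[0,0,0],"spin":1,"gripper":1},{"slide":[0,0,0],"spin":1,"gripper":1},{"slide":[0,0,0],"spin":1,"gripper":1},{"slide":[0,0,0],"spin":1,"gripper":1},{"slide":[0,0,0],"spin":1,"gripper":1}]'>/dev/null; done
python3 - <<'E'
from h import *
import st
c=cal("wrist"); im=vision.capture("wrist"); cv2.imwrite("pics/w6.png",im[:,:,::-1])
for q in("tray","bracket"):
  for r in silhouettes(q,"wrist")[:3]:
    p=np.argwhere(r["region"])[:,::-1].astype(float); z=10 if q=="tray" else 240
    print(q,round(r["confidence"],2),r["bbox"],cv2.minAreaRect(back("wrist",p,z,c)[:,:2].astype(np.float32)))
a=c; np.save("c6.npy",np.r_[a[0],a[1][:3,:3],a[1][:3,3:].T])
E
```

```text
37.55 [ 533.075 -392.669  220.854] F [-0.134 -0.491 -2.019] w 35.16138734963818
q [ 0.265  0.822  0.603  1.487 -0.511  0.986 -0.593]
[[ 0.001 -0.022 -1.   ]
 [-0.011 -1.     0.022]
 [-1.     0.011 -0.001]]
tray 0.94 [254.8, 93.1, 379.0, 153.3] ((604.9464111328125, -391.9718017578125), (109.32572937011719, 50.811187744140625), 88.7933349609375)
tray 0.81 [551.1, 192.4, 640.0, 379.6] ((424.3095397949219, -670.208984375), (213.5474395751953, 92.5398178100586), 12.405122756958008)
tray 0.69 [260.0, 393.8, 381.4, 425.1] ((300.6074523925781, -389.760009765625), (134.15008544921875, 35.004554748535156), 88.21849822998047)
bracket 0.96 [248.3, 146.6, 391.4, 428.5] ((546.4531860351562, -393.2026672363281), (44.508811950683594, 109.181884765625), 89.79228973388672)
bracket 0.21 [72.8, 0.0, 205.8, 45.0] ((635.8422241210938, -343.9150390625), (36.128021240234375, 10.965169906616211), 88.91047668457031)
```

View pics/w6.png

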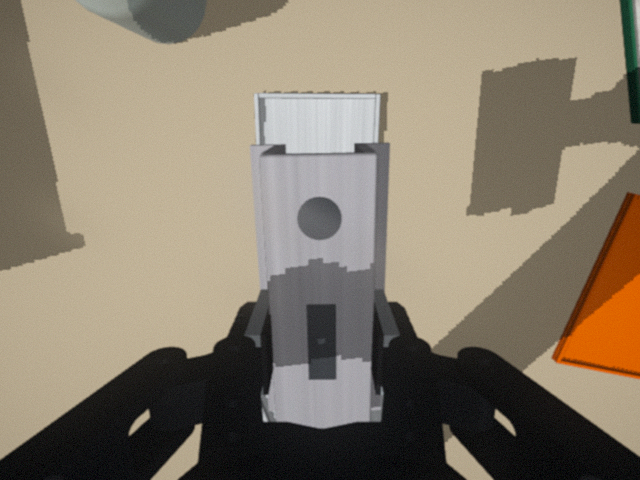

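The tray's far end is at row 93 (x ≈ 630), which puts its centre at (535,-392), aligned with the bracket. Lowering.

```bash
python3 -m jog '[{"slide":[3,-0.06,-0.04],"spin":0,"gripper":1},{"slide":[3,-0.06,-0.04],"spin":0,"gripper":1},{"slide":[3,-0.06,-0.04],"spin":0,"gripper":1},{"slide":[3,-0.06,-0.04],"spin":0,"gripper":1},{"slide":[3,-0.06,-0.04],"spin":0,"gripper":1}]'>/dev/null;  python3 -m jog '[{"slide":[2,0,0],"spin":0,"gripper":1},{"slide":[1,0,0],"spin":0,"gripper":1},{"slide":[0.5,0,0],"spin":0,"gripper":1},{"slide":[0.2,0,0],"spin":0,"gripper":1},{"slide":[0,0,0],"spin":0,"gripper":1}]'; python3 -m jog '[{"slide":[0.2,0,0],"spin":0,"gripper":1},{"slide":[0.2,0,0],"spin":0,"gripper":1},{"slide":[0.2,0,0],"spin":0,"gripper":1},{"slide":[0,0,0],"spin":0,"gripper":1},{"slide":[0,0,0],"spin":0,"gripper":1}]'
```

```text
clock: 38.7
tcp_pos: [534.2, -391.5, 33.2]
orientation: [0.002, -0.707, 0.01, 0.707]
force: [-0.4, 0.0, -1.3]
width: 35.0
clock: 39.2
tcp_pos: [533.5, -390.9, 26.3]
orientation: [0.003, -0.706, 0.01, 0.708]
force: [0.3, -0.4, -2.0]
width: 34.7
```

```bash
python3 -m jog '[{"slide":[0.1,0,0],"spin":0,"gripper":1},{"slide":[0.1,0,0],"spin":0,"gripper":1},{"slide":[0.1,0,0],"spin":0,"gripper":1},{"slide":[0,0,0],"spin":0,"gripper":1},{"slide":[0,0,0],"spin":0,"gripper":1}]'; python3 -m jog '[{"slide":[0.1,0,0],"spin":0,"gripper":1},{"slide":[0.1,0,0],"spin":0,"gripper":1},{"slide":[0,0,0],"spin":0,"gripper":1},{"slide":[0,0,0],"spin":0,"gripper":1},{"slide":[0,0,0],"spin":0,"gripper":1}]'
```

```text
clock: 39.7
tcp_pos: [533.6, -391.1, 23.4]
orientation: [0.003, -0.706, 0.01, 0.708]
force: [0.2, -0.9, 0.7]
width: 35.0
clock: 40.2
tcp_pos: [533.8, -391.1, 23.0]
orientation: [0.003, -0.707, 0.01, 0.707]
force: [-1.4, 2.9, 10.8]
width: 35.0
```

Contact felt (+10.8 N). Ease off 1 mm, open, then withdraw straight up.

```bash
python3 -m jog '[{"slide":[-0.1,0,0],"spin":0,"gripper":1},{"slide":[0,0,0],"spin":0,"gripper":0.2},{"slide":[0,0,0],"spin":0,"gripper":0},{"slide":[0,0,0],"spin":0,"gripper":-0.5},{"slide":[0,0,0],"spin":0,"gripper":-1}]' 20;  python3 -m jog '[{"slide":[0,0,0],"spin":0,"gripper":-1},{"slide":[0,0,0],"spin":0,"gripper":-1},{"slide":[-0.5,0,0],"spin":0,"gripper":-1},{"slide":[-2,0,0],"spin":0,"gripper":-1},{"slide":[-3,0,0],"spin":0,"gripper":-1}]'; for i in 1 2; do python3 -m jog '[{"slide":[-4,0,0],"spin":0,"gripper":-1},{"slide":[-4,0,0],"spin":0,"gripper":-1},{"slide":[-4,0,0],"spin":0,"gripper":-1},{"slide":[-2,0,0],"spin":0,"gripper":-1},{"slide":[0,0,0],"spin":0,"gripper":-1}]' | sed -n 1,2p; done
python3 - <<'E'
from h import *
im=vision.capture("scene")[:,:,::-1]; c=cal("scene")
a=cv2.resize(im[125:285,315:480],(400,388),interpolation=cv2.INTER_CUBIC); b=cv2.resize(im[240:400,180:345],(400,388),interpolation=cv2.INTER_CUBIC)
cv2.imwrite("pics/c7.png",np.hstack([a,b]))
for r in silhouettes("bracket","scene")[:2]:
    p=np.argwhere(r["region"])[:,::-1].astype(float); print(r["confidence"],r["bbox"],cv2.minAreaRect(back("scene",p,30,c)[:,:2].astype(np.float32)))
im=vision.capture("top"); cv2.imwrite("pics/top7.png",im[:,:,::-1])
for q,z in(("bottle",75),("vial_rack",67),("top_door",129),("low_door",114)):
    for r in silhouettes(q,"top")[:1]:
        p=np.argwhere(r["region"])[:,::-1].astype(float); print(q,round(r["confidence"],2),r["bbox"],cv2.minAreaRect(back("top",p,z)[:,:2].astype(np.float32)))
E
```

```text
clock: 40.7
tcp_pos: [533.5, -391.1, 21.9]
orientation: [0.003, -0.706, 0.01, 0.708]
force: [0.2, 0.1, 0.9]
width: 70.5
clock: 41.2
tcp_pos: [532.7, -389.5, 76.5]
orientation: [0.004, -0.705, 0.009, 0.709]
force: [0.6, -0.2, -0.4]
width: 85.2
clock: 41.7
tcp_pos: [535.3, -391.1, 221.6]
clock: 42.2
tcp_pos: [534.9, -389.1, 360.0]
0.59 [246.8, 307.7, 291.7, 350.4] ((531.9593505859375, -394.80950927734375), (145.25804138183594, 59.864036560058594), 0.053509775549173355)
bottle 0.68 [348.9, 171.8, 374.5, 198.0] ((704.1007080078125, -265.0278015136719), (74.03567504882812, 90.66395568847656), 88.88066101074219)
vial_rack 0.71 [148.8, 196.1, 176.5, 241.7] ((592.3399047851562, 435.3599548339844), (84.37718200683594, 164.7316436767578), 86.37340545654297)
top_door 0.82 [184.4, 182.0, 245.5, 246.0] ((592.927978515625, 242.32684326171875), (202.20616149902344, 217.5583953857422), 89.23664093017578)
low_door 0.73 [181.6, 179.7, 245.9, 247.3] ((595.9262084960938, 244.81015014648438), (205.50750732421875, 219.49147033691406), 89.25569152832031)
```

View pics/c7.png

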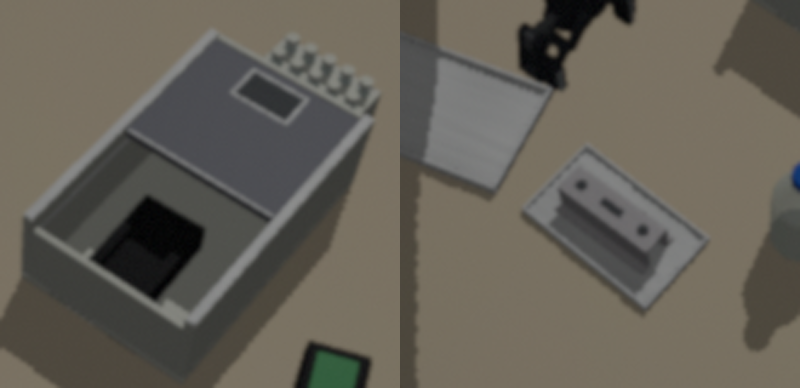

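The final view shows the bracket centred in the small tray, feet down and lengthwise. The nest is empty, the lower door's edge is hidden under the upper door, and the bystanders haven't moved.

```bash
python3 -c "
from cell import ticket,telemetry
print(telemetry.state()['clock'],ticket.hand_in())"
```

```text
the job is handed in; nothing more can be done
42.55 None
```

The job is done and handed in at 42.55 s. The lower door is pushed in under the upper one to its stop. The bracket stands feet down and lengthwise in the small grey tray, released.

**How it went**
- **Leaning the tool:** The moves cannot tilt the tool, so I leaned it to about 40° by pressing wrist joint 6 against its limit near the edge of reach. I brought it back upright the same way. A first straight path ran several joints into their limits, which cost a few seconds but touched nothing.
- **Lower door:** One leaning finger opened it about 66 mm by its cup, then pushed its trailing edge from inside the opening.
- **Bracket:** I gripped it across the crown (35 mm opening), lifted it, turned it 90° and lowered it until the force read +10.8 N. I then eased off 1 mm and let go.

**Last checks**
- **Stop reached:** The push force rose from about 4 N friction to 15.7 N. By my estimate the door's edge was then about 9 mm in, against 8 mm nominal. I inferred the hard stop from force and geometry; I could not see it directly.
- **Final pictures:** The lower door's edge is hidden, the nest is empty, and the bracket centre measures about (532, -395) against the tray's (535, -392). The upper door, bottle and vial rack are where they were, to within about 2 mm.
- **Disagreements:** The wrist camera put the bracket about 7 mm off the fixed camera's estimate in x before the grasp, which the open jaws took up. In the last picture the network's "low_door" report coincides with the upper door; I take it as a mislabel, since the lower door was out of sight.

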